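Press glued sign blanks with the hand pump

ROBOT

A 6-joint arm with a two-finger parallel gripper is mounted at the origin on the work surface. World frame = base frame: x ahead of the robot, y to its left, z up, the work surface at z = 0. Lengths are in mm, angles in rad, forces in N, time in s.
With the tool pointing down it reaches from about 275 to 750 mm from the base axis. Payload 10.2 kg.
Tool frame: the origin (TCP) lies between the finger pads, 19 mm behind the fingertips; this is the grasp point; z points along the fingers, y is the direction in which the jaws open and shut (so a half turn about z gives the same grasp; the last joint's range is limited). The gripper opens to 85 mm and grips with 20 to 120 N. Pads are 22 mm wide; open, the fingers measure 114 mm over their backs; the gripper's body (76 mm by 85 mm) begins 54 mm behind the grasp point. The pads swing forward as they close: fully open they stand 13 mm farther back than shut.
Start: joints at [-1.546, 0.313, 1.498, -0, 1.331, -0.223], TCP at [128.754, -508.973, 249.994] pointing down, gripper open.
Joint ranges: [-2.94, 2.94], [-0.97, 2.17], [0.19, 2.56], [-1.23, 4.37], [0.02, 3.11], [-2.88, 2.88]. Speed limits (rad/s): [2.39, 2.39, 3.01, 3.14, 3.14, 3.14].

INTERFACE

Orientations are given as a unit quaternion [w, x, y, z].
In Python, from workcell import state, get_image, camera_info, sign_off gives the robot as it stands. The module is installed in compiled form; this text tells all that it offers.
- The arm moves only by the tool play_rows, never from a script. Its argument "increments" is a list of rows, each an object of numbers: "x", "y", "z": the shift along the tool's x, y, z in mm; "spin": the turn about the tool's z in rad. A call has 1 to 8 rows; each row is the pose to reach, as a shift and turn from the pose commanded when the call began, along the tool's axes at that moment; what a row does not reach only later rows make up. A row lasts 1/12 s, in which the tool goes at most 41.7 mm and 7.16 degrees, less where a joint would pass 70% of its speed; a pose out of reach is approached as far as the arm can. A call with a gripper value outside its range is refused whole. "fingers" is the opening, from 0 (shut) to 1 (fully open), set as the call begins (left out, the last holds). The fingers move at their own pace and stop on an object; the grip force is fixed at half the most. Time passes only in rows, so rows that repeat a pose let the fingers close. It gives the time, the measured TCP pose, the force and the opening at its end, in the units of the state.
- state(): the state, without advancing time (a new reading comes with each control period).
- get_image(name): name is "side" or "top" or "wrist"; returns the picture (480x640x3 uint8, blue, green, red); there is no depth.
- camera_info(name): a dict with "fx", "fy", "cx", "cy" (pixels), "rvec" (rotation vector, rad) and "tvec" (3), from world to camera coordinates, as OpenCV has them. Camera axes: x right, y down, z forward; pixel columns grow to the right and rows downward; lengths in mm; the calibration is good to about 2 mm. A picture is of the moment at which its call begins: read the wrist's pose just before it. camera_info takes no time and is no camera call; for the wrist camera it gives the pose at the moment of the call.
- sign_off(): hands the job in, once; it reports no verdict.
The state is a dict: "clock": time; "joint_positions": joint angles; "joint_vel": joint speeds; "joint_torque": joint torques, N m; "tcp_pos": TCP position; "eef_rot": TCP orientation; "ft_force": force on the tool from outside, world axes, zero at the start; "ft_torque": the same for the moment, N m; "opening": finger opening in mm.
Only numpy, scipy, OpenCV 4.12 (cv2) and the standard library are available. Lean on these libraries where they do the work, as an engineer would, in place of code of your own. Each camera call takes 0.05 s, during which the arm holds its last target.

TASK

Press the freshly glued sign blanks: take the spacer bar out of the clamp and lay it in its rest tray, lay every blank lengthwise in the clamp's trough, flat on its floor, close the pump valve (press its knob down, turn it clockwise to the other notch, let it spring up) and give the lever three full strokes, all the way down and all the way back up, with all the blanks in the clamp. Then open the valve again the same way turning back, and after that lay the blanks flat on the grey felt mat; disturb nothing else, and put back anything that gets knocked out of place.

Things in the scene. Friction and masses are not known exactly. Their poses are not given: they have to be found in the camera images.
- clamp: fixed glue clamp: low open trough between two aluminium jaws on a dark steel base. Origin on the desk under its centre, y along the trough, z up. Inside 280 mm long (y), 42 wide (x), floor 12 mm above the desk, jaws and end walls up to 26 mm. Outside 296 x 84 mm, plus rams and pipe 22 mm further on +x. A blank in it has its centre 30 mm above the desk; any places along the trough will do
- pump: fixed hydraulic hand pump: grey block, x from -155 to +65 mm, 80 mm wide, 45 mm high; valve knob on top at x = -115 mm; lever pivoted at x = -45 mm, 80 mm above the desk between two steel cheeks (tops at 95 mm). Origin on the desk, x axis from the knob towards the lever's free end, z up
- plunger (a joint): how far the valve knob is pressed down, m: 0 up, 0.009 at the bottom. Sprung: about 4 N starts it, 10 N holds it fully down
- valve (a joint): turn of the valve knob, rad, clockwise seen from above, 0 to 1.35. It rests in an open notch at 0 to 0.2 (the start) or a closed notch at 1.1 to 1.35. Between them it turns only while pressed down at least 6 mm (aim for 7 to 8); let go in a notch it springs up, let go in between it stays down. It turns easily (0.04 N m)
- valve_grip (a point): on the axis of the valve knob, 22 mm above its flange: TCP place for gripping from above (97 mm above the desk when the knob is up; moves with the knob). The knob is a black flange of 54 mm diameter, upper face 75 mm above the desk when up, with a bar across it 50 mm long (this point's x axis), 14 mm wide (y), 24 mm tall. z up
- lever (a joint): angle of the sprung pump lever, rad: 0 up at rest (it rises at 0.55 rad above level towards its free end), 0.6 fully down (about level). It swings in the vertical plane of the pump's x axis and springs back by itself; 2 to 3 N at the grip start it, about 8 N hold it down
- lever_grip (a point): middle of the lever's black rubber sleeve, on its centre line, 125 mm from the pivot: press down here from above. The sleeve is 25 mm thick and reaches from 86 to 163 mm from the pivot. The point is 145 mm above the desk at rest, 74 mm when fully down
- spacer: plain wooden spacer bar, 100 x 36 x 36 mm, one timber, with a dark dowel dot near each end. Origin at its centre, x along its length. It starts lying in the trough of the clamp
- mat: thin grey felt mat, 170 mm (x) by 156 mm (y), so thin and soft that a blank on it has its centre 18 mm above the desk. Origin at its centre on the desk, z up
- tray: shallow light-wood rest tray for the spacer, fixed: outside 100 mm (x) by 131 mm (y) and 20 mm high, walls 4 mm, floor 4 mm thick. Origin at the centre of its underside on the desk, y along its long side. The spacer lying in it along y has its centre 22 mm above the desk
- blank0: glued two-ply wooden sign blank, 60 x 36 x 36 mm, light wood with a dark glue line round the middle. Origin at its centre, x along its 60 mm length; lies on the desk with its centre at 18 mm. Two or three of these four are there; it may lie on any of its four long faces
- blank1: glued two-ply wooden sign blank, 60 x 36 x 36 mm, light wood with a dark glue line round the middle. Origin at its centre, x along its 60 mm length; lies on the desk with its centre at 18 mm. Two or three of these four are there; it may lie on any of its four long faces. (All blanks are alike)
- blank2: glued two-ply wooden sign blank, 60 x 36 x 36 mm, light wood with a dark glue line round the middle. Origin at its centre, x along its 60 mm length; lies on the desk with its centre at 18 mm. Two or three of these four are there; it may lie on any of its four long faces. (All blanks are alike)
- blank3: glued two-ply wooden sign blank, 60 x 36 x 36 mm, light wood with a dark glue line round the middle. Origin at its centre, x along its 60 mm length; lies on the desk with its centre at 18 mm. Two or three of these four are there; it may lie on any of its four long faces. (All blanks are alike)
- offcut: small offcut of light wood, 22 x 36 x 36 mm, with no glue line; not a blank; not part of the job, leave it where it is. Origin at the centre of its underside
- stapler: black stapler, 130 x 36 x 50 mm; not part of the job, leave it where it is. Origin at the centre of its underside
- glue: white glue bottle, 48 mm diameter, 130 mm tall; not part of the job, leave it where it is. Origin at the centre of its underside
- plant: small succulent in a white pot, 72 mm across, 90 mm tall; not part of the job, leave it where it is. Origin at the centre of its underside
- truck: toy pickup truck, 120 x 58 x 57 mm; not part of the job, leave it where it is. Origin at the centre of its underside
- pencup: white cup of pencils, 72 mm diameter, 165 mm tall; not part of the job, leave it where it is. Origin at the centre of its underside
- tape: tape dispenser, 110 x 50 x 72 mm; not part of the job, leave it where it is. Origin at the centre of its underside
Not all that is in view belongs to the job. There is more than one size of the spacer; the one meant has the size given above.

How it is judged (in metres and radians):
On the way, in this order (a step that is already met when the one before it is completed fails the run):
1. the spacer is out of the clamp's trough and every blank lies seated in it (x of blank0 in the frame of clamp between -0.006 and 0.006 m and y of blank0 in the frame of clamp between -0.115 and 0.115 m and z of blank0 in the frame of clamp between 0.025 and 0.034 m and angle between the x axis of each of blank0, blank1, blank2, blank3 and the y axis of clamp, either way round below 0.12 rad and x of blank1 in the frame of clamp between -0.006 and 0.006 m and y of blank1 in the frame of clamp between -0.115 and 0.115 m and z of blank1 in the frame of clamp between 0.025 and 0.034 m and x of blank2 in the frame of clamp between -0.006 and 0.006 m and y of blank2 in the frame of clamp between -0.115 and 0.115 m and z of blank2 in the frame of clamp between 0.025 and 0.034 m and x of blank3 in the frame of clamp between -0.006 and 0.006 m and y of blank3 in the frame of clamp between -0.115 and 0.115 m and z of blank3 in the frame of clamp between 0.025 and 0.034 m and (z of spacer in the frame of clamp above 0.06 m or x of spacer in the frame of clamp above 0.06 m or x of spacer in the frame of clamp below -0.06 m or y of spacer in the frame of clamp above 0.17 m or y of spacer in the frame of clamp below -0.17 m)), for 0.2 s.
2. the valve knob has been pressed, turned clockwise to its other notch and has sprung up again there (value of joint valve above 1 rad and value of joint plunger below 0.0025 m), for 0.1 s.
3. first stroke: the lever is all the way down (above 0.54 rad), the valve closed and every blank seated (all of step 2 and value of joint lever above 0.54 rad and x of blank0 in the frame of clamp between -0.006 and 0.006 m and y of blank0 in the frame of clamp between -0.115 and 0.115 m and z of blank0 in the frame of clamp between 0.025 and 0.034 m and angle between the x axis of each of blank0, blank1, blank2, blank3 and the y axis of clamp, either way round below 0.12 rad and x of blank1 in the frame of clamp between -0.006 and 0.006 m and y of blank1 in the frame of clamp between -0.115 and 0.115 m and z of blank1 in the frame of clamp between 0.025 and 0.034 m and x of blank2 in the frame of clamp between -0.006 and 0.006 m and y of blank2 in the frame of clamp between -0.115 and 0.115 m and z of blank2 in the frame of clamp between 0.025 and 0.034 m and x of blank3 in the frame of clamp between -0.006 and 0.006 m and y of blank3 in the frame of clamp between -0.115 and 0.115 m and z of blank3 in the frame of clamp between 0.025 and 0.034 m), for 0.05 s.
4. first stroke: the lever is all the way back up (below 0.06 rad), the valve closed (all of step 2 and value of joint lever below 0.06 rad), for 0.05 s.
5. second stroke: the lever is all the way down (above 0.54 rad), the valve closed and every blank seated (all of step 3), for 0.05 s.
6. second stroke: the lever is all the way back up (below 0.06 rad), the valve closed (all of step 4), for 0.05 s.
7. third stroke: the lever is all the way down (above 0.54 rad), the valve closed and every blank seated (all of step 5), for 0.05 s.
8. third stroke: the lever is all the way back up (below 0.06 rad), the valve closed (all of step 6), for 0.05 s.
9. the valve knob has been pressed, turned back to its first notch and has sprung up, before any blank is laid on the mat (value of joint valve below 0.3 rad and value of joint plunger below 0.0025 m and not (x of blank0 in the frame of mat between -0.08 and 0.08 m and y of blank0 in the frame of mat between -0.07 and 0.07 m and z of blank0 in the frame of mat between 0.013 and 0.023 m) and not (x of blank1 in the frame of mat between -0.08 and 0.08 m and y of blank1 in the frame of mat between -0.07 and 0.07 m and z of blank1 in the frame of mat between 0.013 and 0.023 m) and not (x of blank2 in the frame of mat between -0.08 and 0.08 m and y of blank2 in the frame of mat between -0.07 and 0.07 m and z of blank2 in the frame of mat between 0.013 and 0.023 m) and not (x of blank3 in the frame of mat between -0.08 and 0.08 m and y of blank3 in the frame of mat between -0.07 and 0.07 m and z of blank3 in the frame of mat between 0.013 and 0.023 m)), for 0.1 s.
At the end, for the whole second after the job is handed in: every blank lies flat on the mat (centre within 80 mm along x and 70 mm along y of the mat's, 13 to 23 mm up); spacer in the tray (within 45 and 60 mm of its centre, 18 to 28 mm up); all at rest; valve open (under 0.3 rad) and up (under 2.5 mm); lever up (under 0.06 rad) (x of blank0 in the frame of mat between -0.08 and 0.08 m and y of blank0 in the frame of mat between -0.07 and 0.07 m and z of blank0 in the frame of mat between 0.013 and 0.023 m and x of blank1 in the frame of mat between -0.08 and 0.08 m and y of blank1 in the frame of mat between -0.07 and 0.07 m and z of blank1 in the frame of mat between 0.013 and 0.023 m and x of blank2 in the frame of mat between -0.08 and 0.08 m and y of blank2 in the frame of mat between -0.07 and 0.07 m and z of blank2 in the frame of mat between 0.013 and 0.023 m and x of blank3 in the frame of mat between -0.08 and 0.08 m and y of blank3 in the frame of mat between -0.07 and 0.07 m and z of blank3 in the frame of mat between 0.013 and 0.023 m and linear speed of each of blank0, blank1, blank2, blank3, spacer below 0.02 m/s and x of spacer in the frame of tray between -0.045 and 0.045 m and y of spacer in the frame of tray between -0.06 and 0.06 m and z of spacer in the frame of tray between 0.018 and 0.028 m and value of joint valve below 0.3 rad and value of joint plunger below 0.0025 m and value of joint lever below 0.06 rad); the robot touches nothing.
It fails at once if a bystander was moved more than 5 cm (distance of any of offcut, stapler, glue, plant, truck, pencup, tape from where it was at the start of the episode above 0.05 m).
It fails at once if a bystander was tipped over (angle between any of offcut, stapler, glue, plant, truck, pencup, tape's own z axis and vertical above 0.5 rad).
Of blank0, blank1, blank2, blank3 only 2 to 3 are there at a start; the rules pass over those that are not, and their reading is None.
At some moment in a run one of blank0, blank1, blank2, blank3, spacer may be knocked a few centimetres aside while the robot is not near it.
Once in a run the grip may slacken for a moment while it holds something.
It also fails if it takes over 210 s, if anything falls off the work surface, if the arm or the gripper's body presses on something with over 40 N, if the wrist force passes 120 N, or if a joint passes its speed limit or range.

## Working session

There is one attempt and no reset: what is moved stays moved. The work goes in short steps, Python scripts to look and compute and a tool call to move; the robot and the scene stay as the last step left them, time stands still between calls to the robot, and variables do not carry over. Pictures are saved under pics/ and viewed, and the job is handed in when it is done.

Besides the shell and the picture viewer there is one more tool, called after "Request:" in YAML: its name, and indented under it one key for each argument. play_rows: Moves the arm, as the interface text tells. Its arguments: {"type":"object","properties":{"increments":{"type":"array"},"fingers":{"type":"number"}},"required":["increments"]}

```bash
mkdir -p pics
cat > h.py <<'E'
import numpy as np, cv2
from workcell import state,get_image,camera_info,sign_off
def cam(n):
    c=camera_info(n);K=np.array([[c['fx'],0,c['cx']],[0,c['fy'],c['cy']],[0,0,1]]);R=cv2.Rodrigues(np.array(c['rvec'],float))[0];t=np.array(c['tvec'],float).ravel();return K,R,t
def ray(C,p,z):
    K,R,t=C;d=R.T@np.linalg.inv(K)@np.array([p[0],p[1],1.]);o=-R.T@t;return o+d*(z-o[2])/d[2]
def proj(C,P):
    K,R,t=C;q=K@(R@np.array(P,float)+t);return q[:2]/q[2]
E
python3 - <<'E'
from h import *
for n in ['top','side','wrist']:
    C=cam(n); print(n,np.round(-C[1].T@C[2]),C[0][0,0],np.round(C[1][2],2))
    cv2.imwrite(f'pics/{n}0.png',get_image(n))
s=state();print(s['clock'],s['tcp_pos'],s['eef_rot'],s['opening'],s['ft_force'])
E
```

```text
top [ 155.  -96. 1906.] 576.834320725295 [ 0.21 -0.   -0.98]
side [ 334.  986. 1055.] 540.6934581821998 [ 0.15 -0.74 -0.66]
wrist [ 196. -492.  373.] 351.98004077774203 [-0.27 -0.07 -0.96]
0.15 [ 128.75251242 -508.79710574  249.59374294] [-4.67908754e-04  9.92335021e-01  1.23575820e-01  6.06942068e-05] 85.61674105158491 [-0.33653393  0.64486921  0.24650648]
```

View pics/top0.png

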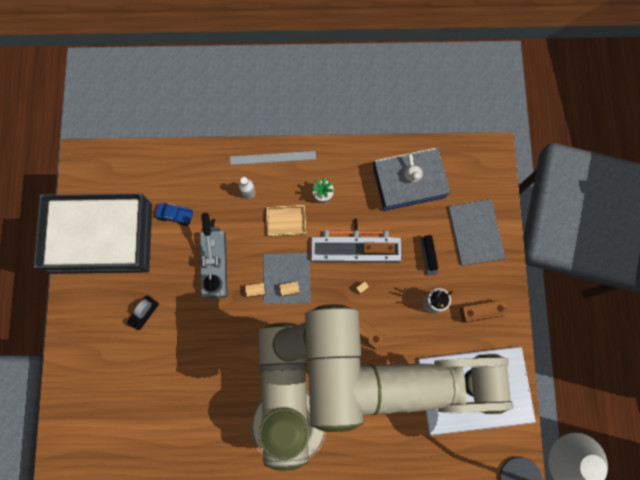

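View pics/side0.png

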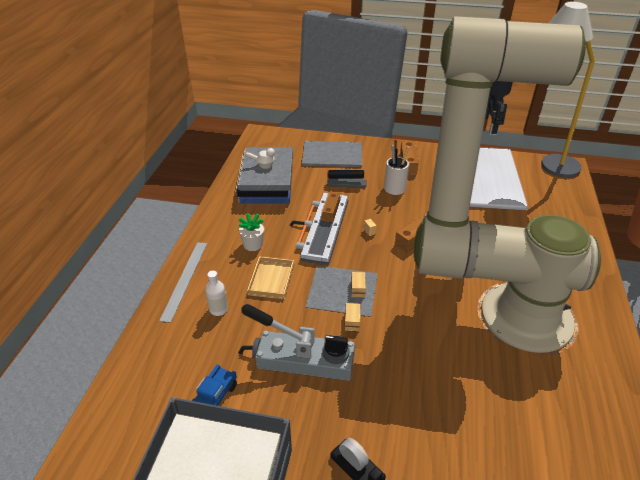

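View pics/wrist0.png

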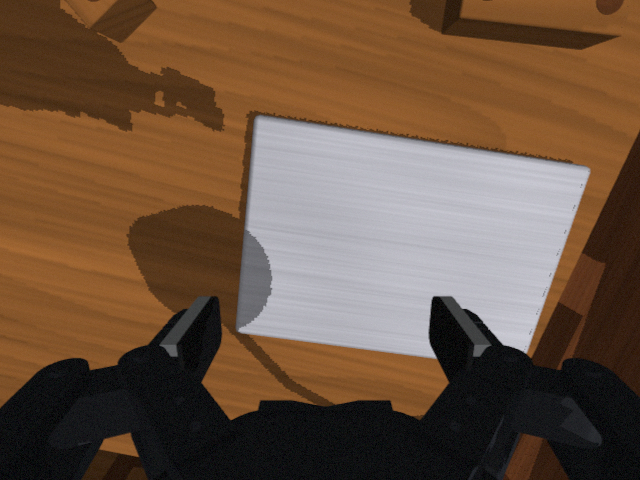

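Run:
```python
from h import *
a=cv2.imread('pics/top0.png');cv2.imwrite('pics/topc.png',cv2.resize(a[180:380,190:520],(792,480),interpolation=cv2.INTER_CUBIC))
b=cv2.imread('pics/side0.png');cv2.imwrite('pics/sidec.png',cv2.resize(b[120:390,220:460],(533,600),interpolation=cv2.INTER_CUBIC))
C=cam('top')
for n,p in dict(matA=[(264,254),(308,254),(310,302),(264,303)],matB=[(450,207),(493,201),(504,254),(463,263)],tray=[(266,207),(304,205),(306,235),(268,237)],small=[(375,340)],spbig=[(463,310),(504,308)]).items():
    print(n,[np.round(ray(C,q,2))[:2].tolist() for q in p])
```

```text
matA [[556.0, 77.0], [554.0, -71.0], [391.0, -76.0], [391.0, 77.0]]
matB [[711.0, -560.0], [730.0, -709.0], [544.0, -732.0], [515.0, -592.0]]
tray [[721.0, 71.0], [726.0, -60.0], [620.0, -65.0], [615.0, 64.0]]
small [[263.0, -287.0]]
spbig [[357.0, -581.0], [362.0, -717.0]]
```

View pics/topc.png

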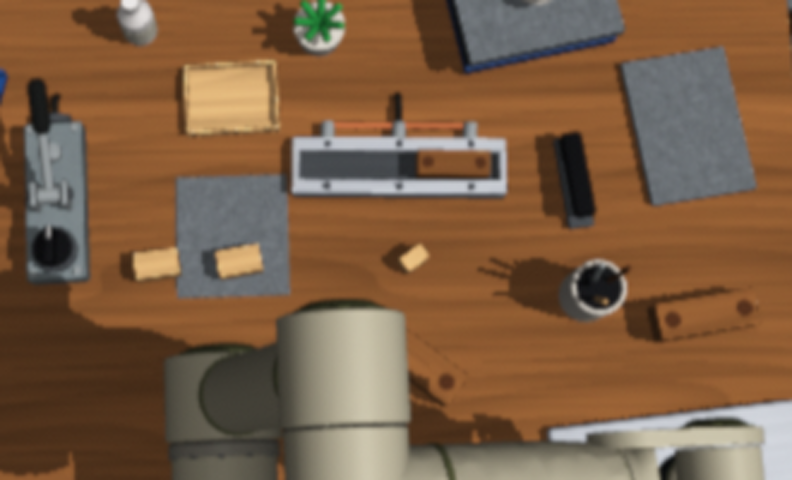

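View pics/sidec.png

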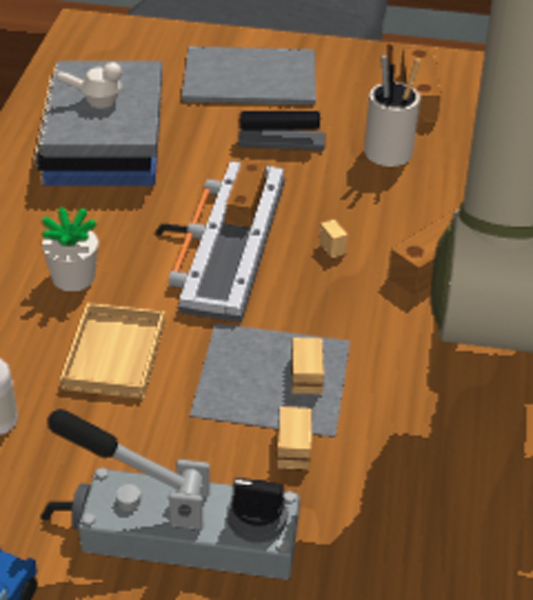

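```bash
cat >> h.py <<'E'
from scipy.spatial.transform import Rotation as Ro
def pose():
    s=state();w,x,y,z=s['eef_rot'];R=Ro.from_quat([x,y,z,w]).as_matrix();return np.array(s['tcp_pos'],float),R,s
def psi_of(R): return np.arctan2(R[1,0],R[0,0])
def go(*targets):
    p,R,s=pose();ps=psi_of(R)
    print('t %.2f tcp'%s['clock'],np.round(p,1),'psi %.3f open %.1f'%(ps,s['opening']),'F',np.round(s['ft_force'],1))
    for T in targets:
        d=R.T@(np.array(T[:3],float)-p); 
        sp=(ps-T[3]+np.pi)%(2*np.pi)-np.pi if len(T)>3 else 0
        print(' ->',T,'x %.1f y %.1f z %.1f spin %.3f'%(*d,sp),'rows %.1f'%max(np.linalg.norm(d)/41.7,abs(sp)/.125))
E
python3 -c "
from h import *
go((350,-150,350,np.pi/2))"
```

```text
t 0.15 tcp [ 128.8 -508.8  249.6] psi 0.248 open 85.6 F [-0.3  0.6  0.2]
 -> (350, -150, 350, 1.5707963267948966) x 302.5 y -293.7 z -100.1 spin -1.323 rows 10.6
```

Request:
play_rows:
  increments:
    - {"x": 300, "y": -294, "z": -100, "spin": -1.323}
    - {"x": 300, "y": -294, "z": -100, "spin": -1.323}
    - {"x": 300, "y": -294, "z": -100, "spin": -1.323}
    - {"x": 300, "y": -294, "z": -100, "spin": -1.323}
    - {"x": 300, "y": -294, "z": -100, "spin": -1.323}
    - {"x": 300, "y": -294, "z": -100, "spin": -1.323}
    - {"x": 300, "y": -294, "z": -100, "spin": -1.323}
    - {"x": 300, "y": -294, "z": -100, "spin": -1.323}

```text
clock: 0.82
tcp_pos: [298.0, -230.2, 327.7]
eef_rot: [0.0, 0.81, 0.586, 0.0]
ft_force: [-0.2, -0.1, 0.4]
opening: 85.6
```

```bash
python3 -c "
from h import *
go((350,-150,350,np.pi/2))"
```

```text
t 0.82 tcp [ 298.  -230.2  327.7] psi 1.253 open 85.6 F [-0.2 -0.1  0.4]
 -> (350, -150, 350, 1.5707963267948966) x 92.4 y 24.4 z -22.3 spin -0.317 rows 2.5
```

Request:
play_rows:
  increments:
    - {"x": 92, "y": 24, "z": -22, "spin": -0.317}
    - {"x": 92, "y": 24, "z": -22, "spin": -0.317}
    - {"x": 92, "y": 24, "z": -22, "spin": -0.317}
    - {"x": 92, "y": 24, "z": -22, "spin": -0.317}

```text
clock: 1.15
tcp_pos: [350.7, -150.2, 350.0]
eef_rot: [0.001, 0.706, 0.708, 0.0]
ft_force: [-0.1, -1.1, 0.2]
opening: 85.1
```

Run:
```python
from h import *
go((350,-150,350,np.pi/2))
for n in ['top','wrist']: cv2.imwrite(f'pics/{n}1.png',get_image(n))
C=cam('wrist');print(-C[1].T@C[2])
```

```text
t 1.15 tcp [ 350.7 -150.2  350. ] psi 1.573 open 85.1 F [-0.1 -1.1  0.2]
 -> (350, -150, 350, 1.5707963267948966) x 0.2 y -0.7 z 0.0 spin 0.002 rows 0.0
[349.92243483 -83.36715883 472.90788973]
```

View pics/top1.png

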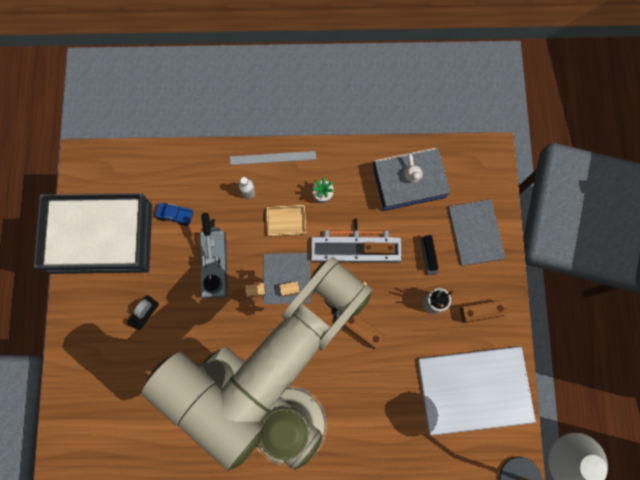

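View pics/wrist1.png

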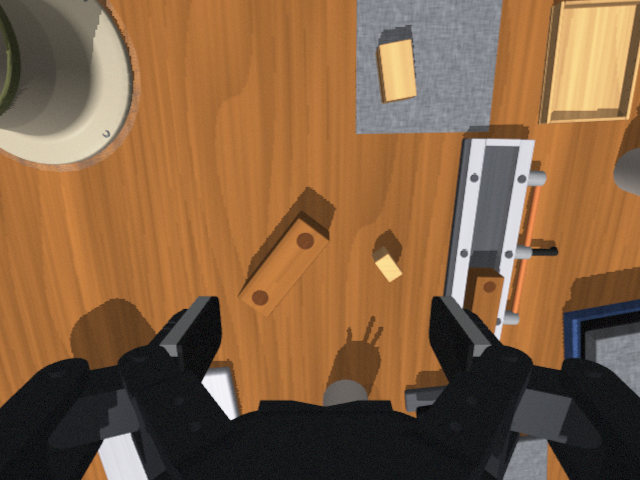

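Run:
```python
from h import *
C=cam('wrist');np.save('w1.npy',np.hstack([C[1],C[2][:,None]]))
for n,z,p in [('clamp corners',26,[(465,139),(534,139)]),('offcut',36,[(388,266)]),('loose spacer ends',36,[(306,241),(260,298)]),('mat',1,[(358,133),(493,133)]),('blank',36,[(397,70)]),('tray',20,[(541,122),(632,122)])]:
    print(n,[np.round(ray(C,q,z)).tolist() for q in p])
C=cam('top')
for n,z,p in [('spacer in clamp',48,[(362,248),(399,248)]),('bl',36,[(246,291),(264,289),(280,290),(298,287)]),('knob',85,[(212,284)]),('clampc',26,[(312,237),(401,237),(401,262),(312,262)])]:
    print(n,[np.round(ray(C,q,z)).tolist() for q in p])
go((500,-260,350,np.pi/2))
```

```text
clamp corners [[521.0, -84.0, 26.0], [605.0, -85.0, 26.0]]
offcut [[432.0, -245.0, 36.0]]
loose spacer ends [[325.0, -210.0, 36.0], [261.0, -290.0, 36.0]]
mat [[392.0, -76.0, 1.0], [566.0, -77.0, 1.0]]
blank [[432.0, -8.0, 36.0]]
tray [[614.0, -65.0, 20.0], [725.0, -65.0, 20.0]]
spacer in clamp [[562.0, -250.0, 48.0], [560.0, -372.0, 48.0]]
bl [[427.0, 132.0, 36.0], [432.0, 74.0, 36.0], [428.0, 21.0, 36.0], [437.0, -38.0, 36.0]]
knob [[444.0, 235.0, 85.0]]
clampc [[607.0, -86.0, 26.0], [602.0, -384.0, 26.0], [517.0, -380.0, 26.0], [522.0, -85.0, 26.0]]
t 1.25 tcp [ 349.5 -152.4  348.9] psi 1.565 open 85.3 F [-0.3 -0.4 -1. ]
 -> (500, -260, 350, 1.5707963267948966) x -106.6 y 151.2 z -1.1 spin -0.006 rows 4.4
```

Request:
play_rows:
  increments:
    - {"x": -107, "y": 151, "z": 0, "spin": 0}
    - {"x": -107, "y": 151, "z": 0, "spin": 0}
    - {"x": -107, "y": 151, "z": 0, "spin": 0}
    - {"x": -107, "y": 151, "z": 0, "spin": 0}
    - {"x": -107, "y": 151, "z": 0, "spin": 0}
    - {"x": -107, "y": 151, "z": 0, "spin": 0}
    - {"x": -107, "y": 151, "z": 0, "spin": 0}

```text
clock: 1.83
tcp_pos: [499.3, -261.9, 347.8]
eef_rot: [-0.001, 0.71, 0.704, -0.0]
ft_force: [-0.3, -1.0, -0.3]
opening: 85.2
```

```bash
cat >> h.py <<'E'
def snap(n,f):
    C=cam(n);im=get_image(n);cv2.imwrite(f'pics/{f}.png',im);np.savez(f'{f}.npz',K=C[0],R=C[1],t=C[2]);return C,im
def lc(f):
    d=np.load(f'{f}.npz');return (d['K'],d['R'],d['t'])
E
python3 - <<'E'
from h import *
go((500,-260,350,np.pi/2))
snap('wrist','w2')
go((500,-260,350,np.pi/2))
E
```

```text
t 1.83 tcp [ 499.3 -261.9  347.8] psi 1.562 open 85.2 F [-0.3 -1.  -0.3]
 -> (500, -260, 350, 1.5707963267948966) x 1.9 y 0.7 z -2.2 spin -0.009 rows 0.1
t 1.88 tcp [ 499.  -261.2  348.6] psi 1.562 open 85.7 F [-0.4  0.3 -0.3]
 -> (500, -260, 350, 1.5707963267948966) x 1.2 y 1.0 z -1.4 spin -0.008 rows 0.1
```

View pics/w2.png

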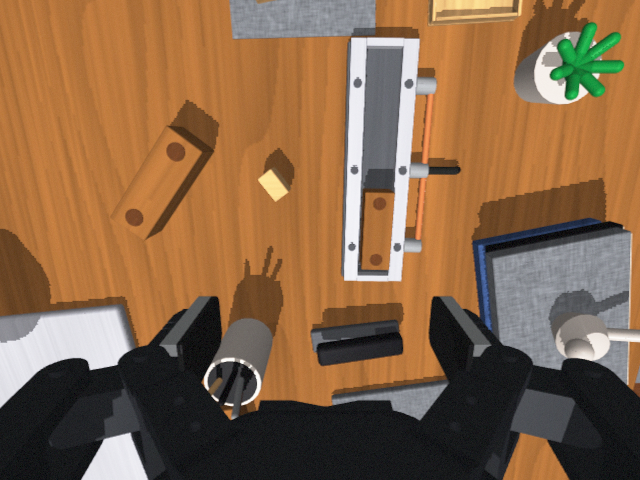

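The wrist view shows: the clamp with a ~100 mm spacer in it (376,230); candidates for spacer: in-clamp bar (376,230), loose bar (160,180), big bar at top-view (484,311). Measuring lengths and poses.

```bash
cat >> h.py <<'E'
def rect(C,mask,z,box=None,minA=60):
    m=np.zeros_like(mask)
    if box: x0,y0,x1,y1=box;m[y0:y1,x0:x1]=mask[y0:y1,x0:x1]
    else: m=mask
    cs=[c for c in cv2.findContours(m,cv2.RETR_EXTERNAL,cv2.CHAIN_APPROX_NONE)[0] if cv2.contourArea(c)>minA]
    for c in cs:
        W=np.array([ray(C,q,z)[:2] for q in c[:,0]],np.float32)
        (cx,cy),(a,b),an=cv2.minAreaRect(W)
        if a<b: a,b,an=b,a,an+90
        print('   rect c (%.1f,%.1f) L %.1f W %.1f dir %.2fdeg area %d'%(cx,cy,a,b,(an+90)%180-90,cv2.contourArea(c)))
E
python3 - <<'E'
from h import *
C=lc('w2');im=cv2.imread('pics/w2.png')
hsv=cv2.cvtColor(im,cv2.COLOR_BGR2HSV)
m=((hsv[...,2]>165)&(hsv[...,1]<50)).astype(np.uint8)*255
rect(C,m,26,(330,30,425,285))
cv2.imwrite('pics/crop1.png',cv2.resize(im[25:290,330:470],None,fx=2.2,fy=2.2,interpolation=cv2.INTER_CUBIC))
print([np.round(ray(C,q,26)).tolist() for q in [(358,83),(354.5,170),(352,247),(408,84),(403,170),(397,247)]])
print([np.round(ray(C,q,48)).tolist() for q in [(365,191),(393,191),(362,269),(389,269),(380,204),(376,260)]])
E
```

```text
rect c (574.8,-230.2) L 294.6 W 100.7 dir 89.47deg area 15401
[[538.0, -130.0, 26.0], [536.0, -230.0, 26.0], [534.0, -330.0, 26.0], [597.0, -131.0, 26.0], [596.0, -230.0, 26.0], [593.0, -331.0, 26.0]]
[[547.0, -253.0, 48.0], [581.0, -253.0, 48.0], [545.0, -353.0, 48.0], [580.0, -353.0, 48.0], [566.0, -269.0, 48.0], [563.0, -341.0, 48.0]]
```

View pics/crop1.png

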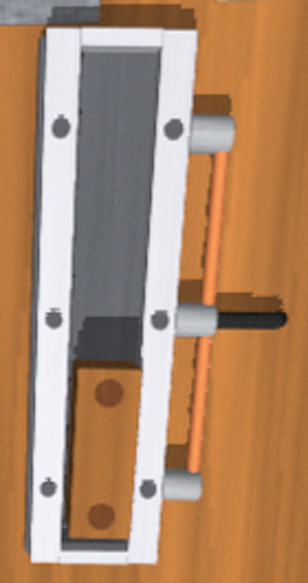

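Run:
```python
from h import *
go((563.5,-303,140,1.551))
```

```text
t 1.88 tcp [ 499.  -261.2  348.6] psi 1.562 open 85.7 F [-0.4  0.3 -0.3]
 -> (563.5, -303, 140, 1.551) x -41.4 y 65.1 z 208.5 spin 0.011 rows 5.3
```

Request:
play_rows:
  increments:
    - {"x": -41, "y": 65, "z": 209, "spin": 0.015}
    - {"x": -41, "y": 65, "z": 209, "spin": 0.015}
    - {"x": -41, "y": 65, "z": 209, "spin": 0.015}
    - {"x": -41, "y": 65, "z": 209, "spin": 0.015}
    - {"x": -41, "y": 65, "z": 209, "spin": 0.015}
    - {"x": -41, "y": 65, "z": 209, "spin": 0.015}
    - {"x": -41, "y": 65, "z": 209, "spin": 0.015}

```text
clock: 2.47
tcp_pos: [563.2, -301.4, 137.4]
eef_rot: [-0.003, 0.715, 0.699, -0.0]
ft_force: [-0.4, 0.1, 0.1]
opening: 85.3
```

Run:
```python
from h import *
go((563.5,-303,50,1.551))
snap('wrist','w3')
for i in range(3): go((563.5,-303,50,1.551))
```

```text
t 2.47 tcp [ 563.2 -301.4  137.4] psi 1.549 open 85.3 F [-0.4  0.1  0.1]
 -> (563.5, -303, 50, 1.551) x -1.9 y 0.7 z 87.4 spin -0.002 rows 2.1
t 2.52 tcp [ 564.  -301.8  140.6] psi 1.549 open 85.3 F [-0.2 -0.1  1.2]
 -> (563.5, -303, 50, 1.551) x -1.3 y -0.4 z 90.6 spin -0.002 rows 2.2
t 2.52 tcp [ 564.  -301.8  140.6] psi 1.549 open 85.3 F [-0.2 -0.1  1.2]
 -> (563.5, -303, 50, 1.551) x -1.3 y -0.4 z 90.6 spin -0.002 rows 2.2
t 2.52 tcp [ 564.  -301.8  140.6] psi 1.549 open 85.3 F [-0.2 -0.1  1.2]
 -> (563.5, -303, 50, 1.551) x -1.3 y -0.4 z 90.6 spin -0.002 rows 2.2
```

View pics/w3.png

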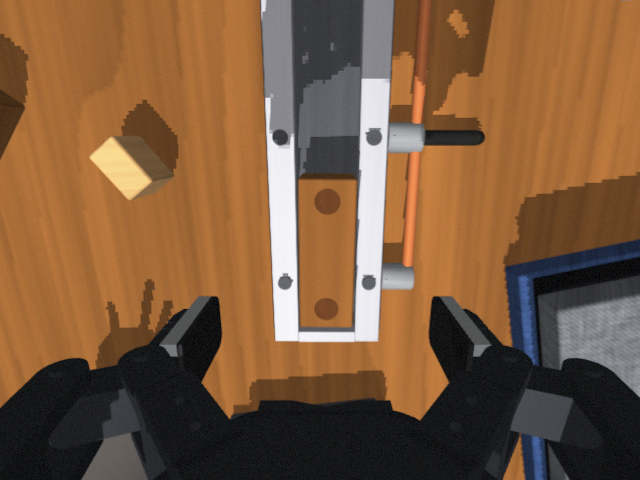

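Run:
```python
from h import *
C=lc('w3')
print('screws',[np.round(ray(C,q,26),1).tolist()[:2] for q in [(280,137),(374,137),(285,282),(369,282)]])
print('spacer',[np.round(ray(C,q,48),1).tolist()[:2] for q in [(300,180),(357,179),(301,325),(355,326)]])
print('dots',[np.round(ray(C,q,48),1).tolist()[:2] for q in [(327,201),(326,309)]])
```

```text
screws [[535.3, -230.0], [595.8, -231.3], [533.3, -330.3], [593.8, -331.5]]
spacer [[548.8, -255.4], [583.1, -255.5], [545.5, -352.7], [582.1, -354.1]]
dots [[564.8, -268.4], [562.7, -341.1]]
```

Request:
play_rows:
  increments:
    - {"x": -2.5, "y": 0, "z": 40, "spin": 0}
    - {"x": -2.5, "y": 0, "z": 75, "spin": 0}
    - {"x": -2.5, "y": 0, "z": 84, "spin": 0}
    - {"x": -2.5, "y": 0, "z": 84, "spin": 0}
    - {"x": -2.5, "y": 0, "z": 84, "spin": 0}

```text
clock: 2.93
tcp_pos: [565.5, -305.0, 59.5]
eef_rot: [0.002, 0.715, 0.7, 0.0]
ft_force: [0.2, -0.8, 0.5]
opening: 85.4
```

Run:
```python
from h import *
go((564,-304.5,48,1.551))
```

```text
t 2.93 tcp [ 565.5 -305.    59.5] psi 1.550 open 85.4 F [ 0.2 -0.8  0.5]
 -> (564, -304.5, 48, 1.551) x 0.5 y -1.5 z 11.5 spin -0.001 rows 0.3
```

Request:
play_rows:
  increments:
    - {"x": 0.5, "y": -1, "z": 9.5, "spin": 0}
    - {"x": 0.5, "y": -1, "z": 9.5, "spin": 0}
    - {"x": 0.5, "y": -1, "z": 9.5, "spin": 0}

```text
clock: 3.18
tcp_pos: [563.8, -303.9, 47.7]
eef_rot: [0.001, 0.714, 0.7, 0.0]
ft_force: [-0.6, 0.3, 0.2]
opening: 85.4
```

Request:
play_rows:
  fingers: 0
  increments:
    - {"z": 0}
    - {"z": 0}
    - {"z": 0}
    - {"z": 0}
    - {"z": 0}
    - {"z": 0}
    - {"z": 0}
    - {"z": 0}

```text
invalid input
```

Run:
```python
from h import *
go((564,-304.5,48,1.551))
C,im=snap('wrist','w4')
```

```text
t 3.18 tcp [ 563.8 -303.9   47.7] psi 1.550 open 85.4 F [-0.6  0.3  0.2]
 -> (564, -304.5, 48, 1.551) x -0.6 y 0.2 z -0.3 spin -0.001 rows 0.0
```

View pics/w4.png

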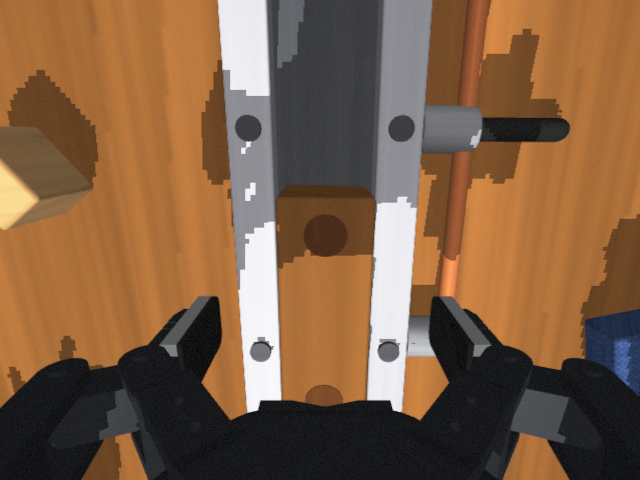

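Request:
play_rows:
  fingers: 0
  increments:
    - {"x": 0, "y": 0, "z": 0, "spin": 0}
    - {"x": 0, "y": 0, "z": 0, "spin": 0}
    - {"x": 0, "y": 0, "z": 0, "spin": 0}
    - {"x": 0, "y": 0, "z": 0, "spin": 0}
    - {"x": 0, "y": 0, "z": 0, "spin": 0}
    - {"x": 0, "y": 0, "z": 0, "spin": 0}
    - {"x": 0, "y": 0, "z": 0, "spin": 0}
    - {"x": 0, "y": 0, "z": 0, "spin": 0}

```text
clock: 3.9
tcp_pos: [563.9, -303.9, 47.1]
eef_rot: [0.0, 0.714, 0.7, 0.0]
ft_force: [-1.1, 0.3, 4.9]
opening: 34.8
```

Request:
play_rows:
  increments:
    - {"x": 0, "y": 0, "z": -25, "spin": 0}
    - {"x": 0, "y": 0, "z": -60, "spin": 0}
    - {"x": 0, "y": 0, "z": -100, "spin": 0}
    - {"x": 0, "y": 0, "z": -103, "spin": 0}
    - {"x": 0, "y": 0, "z": -103, "spin": 0}

```text
clock: 4.32
tcp_pos: [564.3, -304.2, 151.9]
eef_rot: [0.002, 0.714, 0.7, 0.0]
ft_force: [-0.2, -0.0, -1.3]
opening: 34.7
```

Run:
```python
from h import *
go((660,-70,150,1.609),(670,3,150,1.609))
C,im=snap('wrist','w5')
```

```text
t 4.32 tcp [ 564.3 -304.2  151.9] psi 1.550 open 34.7 F [-0.2 -0.  -1.3]
 -> (660, -70, 150, 1.609) x 236.2 y 90.8 z 1.6 spin -0.059 rows 6.1
 -> (670, 3, 150, 1.609) x 309.4 y 99.2 z 1.4 spin -0.059 rows 7.8
```

View pics/w5.png

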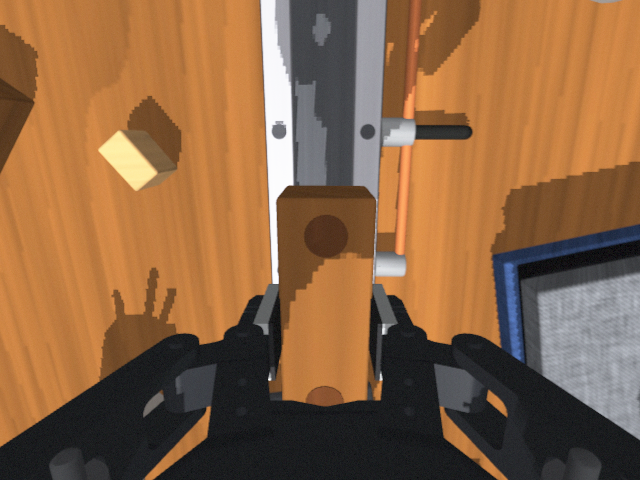

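Spacer held well (326,290). Go toward the tray.

Request:
play_rows:
  increments:
    - {"x": 236, "y": 91, "z": 1, "spin": -0.059}
    - {"x": 236, "y": 91, "z": 1, "spin": -0.059}
    - {"x": 236, "y": 91, "z": 1, "spin": -0.059}
    - {"x": 236, "y": 91, "z": 1, "spin": -0.059}
    - {"x": 236, "y": 91, "z": 1, "spin": -0.059}
    - {"x": 236, "y": 91, "z": 1, "spin": -0.059}
    - {"x": 236, "y": 91, "z": 1, "spin": -0.059}
    - {"x": 236, "y": 91, "z": 1, "spin": -0.059}

```text
clock: 5.03
tcp_pos: [659.2, -67.1, 146.0]
eef_rot: [-0.002, 0.692, 0.722, -0.001]
ft_force: [-0.2, -1.2, -0.8]
opening: 34.6
```

Run:
```python
from h import *
go((670,3,150,1.609))
C,im=snap('wrist','w6')
```

```text
t 5.03 tcp [659.2 -67.1 146. ] psi 1.612 open 34.6 F [-0.2 -1.2 -0.8]
 -> (670, 3, 150, 1.609) x 69.6 y 13.6 z -3.9 spin 0.003 rows 1.7
```

View pics/w6.png

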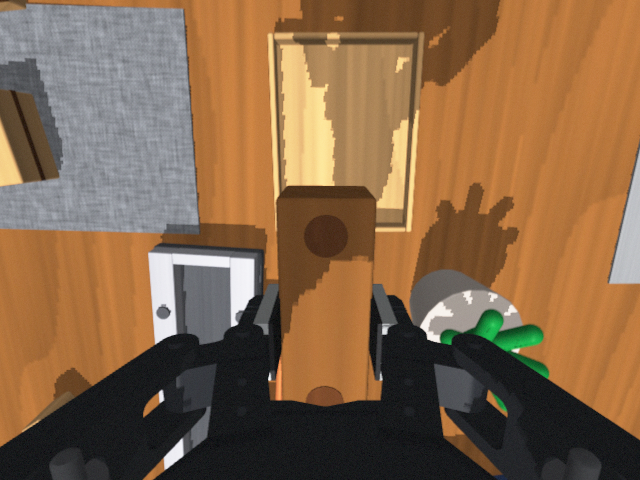

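Run:
```python
from h import *
C=lc('w6')
print('tray',[np.round(ray(C,q,20),1).tolist()[:2] for q in [(269,33),(424,33),(411,231),(275,229)]])
print('mat r edge',[np.round(ray(C,q,1),1).tolist()[:2] for q in [(184,10),(199,233)]])
print('plant rim', np.round(ray(C,(470,345),70),1))
```

```text
tray [[617.7, 65.2], [715.7, 69.3], [721.6, -60.0], [622.0, -62.7]]
mat r edge [[557.7, 81.5], [559.2, -73.5]]
plant rim [ 754.8 -121.6   70. ]
```

Request:
play_rows:
  increments:
    - {"x": 70, "y": 12.5, "z": 0, "spin": 0.005}
    - {"x": 70, "y": 12.5, "z": 0, "spin": 0.005}
    - {"x": 70, "y": 12.5, "z": 40, "spin": 0.005}
    - {"x": 70, "y": 12.5, "z": 75, "spin": 0.005}
    - {"x": 70, "y": 12.5, "z": 85, "spin": 0.005}
    - {"x": 70, "y": 12.5, "z": 85, "spin": 0.005}
    - {"x": 70, "y": 12.5, "z": 85, "spin": 0.005}

```text
clock: 5.67
tcp_pos: [669.7, -0.7, 64.5]
eef_rot: [0.0, 0.696, 0.718, 0.0]
ft_force: [0.8, 1.2, -1.2]
opening: 34.7
```

Run:
```python
from h import *
go((669,3,41,1.604))
C,im=snap('wrist','w7')
```

```text
t 5.67 tcp [669.7  -0.7  64.5] psi 1.602 open 34.7 F [ 0.8  1.2 -1.2]
 -> (669, 3, 41, 1.604) x 3.7 y -0.6 z 23.5 spin -0.002 rows 0.6
```

View pics/w7.png

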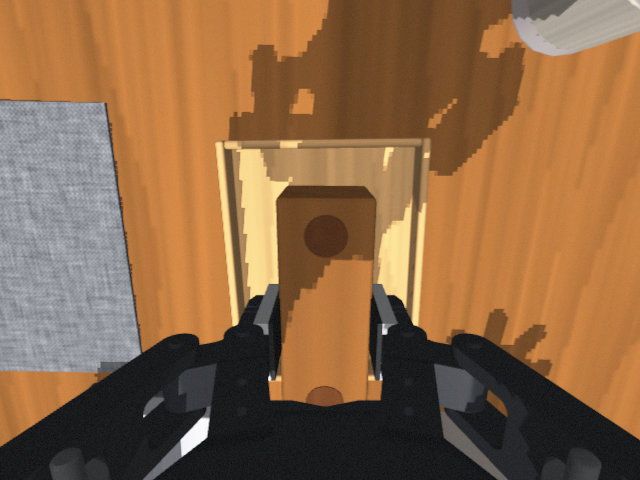

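Centered; lower the rest.

Request:
play_rows:
  increments:
    - {"x": 3.5, "y": -0.5, "z": 10, "spin": 0}
    - {"x": 3.5, "y": -0.5, "z": 20, "spin": 0}
    - {"x": 3.5, "y": -0.5, "z": 23.5, "spin": 0}
    - {"x": 3.5, "y": -0.5, "z": 23.5, "spin": 0}
    - {"x": 3.5, "y": -0.5, "z": 23.5, "spin": 0}

```text
clock: 6.13
tcp_pos: [668.8, 4.2, 40.1]
eef_rot: [-0.0, 0.695, 0.719, -0.0]
ft_force: [-1.0, 0.5, -0.6]
opening: 34.4
```

Run:
```python
from h import *
go((669,3,40,1.604))
```

```text
t 6.13 tcp [668.8   4.2  40.1] psi 1.604 open 34.4 F [-1.   0.5 -0.6]
 -> (669, 3, 40, 1.604) x -1.2 y 0.2 z 0.1 spin -0.000 rows 0.0
```

Request:
play_rows:
  fingers: 0.58
  increments:
    - {"x": 0, "y": 0, "z": 0, "spin": 0}
    - {"x": 0, "y": 0, "z": 0, "spin": 0}
    - {"x": 0, "y": 0, "z": 0, "spin": 0}
    - {"x": 0, "y": 0, "z": 0, "spin": 0}

```text
clock: 6.47
tcp_pos: [668.9, 4.1, 40.4]
eef_rot: [0.0, 0.695, 0.719, 0.0]
ft_force: [-0.2, 0.3, 0.2]
opening: 49.6
```

Request:
play_rows:
  increments:
    - {"x": 0, "y": 0, "z": -30, "spin": 0}
    - {"x": 0, "y": 0, "z": -60, "spin": 0}
    - {"x": 0, "y": 0, "z": -100, "spin": 0}
    - {"x": 0, "y": 0, "z": -140, "spin": 0}
    - {"x": 0, "y": 0, "z": -140, "spin": 0}

```text
clock: 6.88
tcp_pos: [671.5, 3.8, 189.5]
eef_rot: [0.006, 0.695, 0.719, 0.004]
ft_force: [1.0, -0.3, 2.3]
opening: 49.8
```

Run:
```python
from h import *
go((430,-50,200))
C,im=snap('wrist','w8')
```

```text
t 6.88 tcp [671.5   3.8 189.5] psi 1.604 open 49.8 F [ 1.  -0.3  2.3]
 -> (430, -50, 200) x -45.8 y -242.9 z -13.8 spin 0.000 rows 5.9
```

View pics/w8.png

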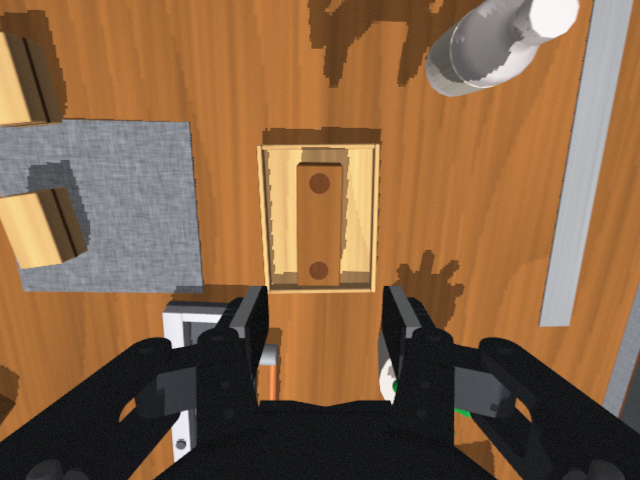

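Run:
```python
from h import *
go((432,-8,140,1.70))
C=lc('w8')
im=cv2.imread('pics/w8.png')
print([np.round(ray(C,q,36),1).tolist()[:2] for q in [(32,30),(68,189),(78,257)]])
```

```text
t 6.93 tcp [670.4   4.  185.3] psi 1.604 open 49.8 F [ 1.8 -1.  -1.4]
 -> (432, -8, 140, 1.7) x -4.0 y -239.1 z 43.1 spin -0.096 rows 5.8
[[466.0, 138.3], [472.4, 28.4], [471.3, -27.6]]
```

Request:
play_rows:
  fingers: 1
  increments:
    - {"x": -4, "y": -239, "z": 0, "spin": -0.096}
    - {"x": -4, "y": -239, "z": 0, "spin": -0.096}
    - {"x": -4, "y": -239, "z": 0, "spin": -0.096}
    - {"x": -4, "y": -239, "z": 10, "spin": -0.096}
    - {"x": -4, "y": -239, "z": 40, "spin": -0.096}
    - {"x": -4, "y": -239, "z": 40, "spin": -0.096}
    - {"x": -4, "y": -239, "z": 40, "spin": -0.096}
    - {"x": -4, "y": -239, "z": 40, "spin": -0.096}

```text
clock: 7.6
tcp_pos: [427.9, -7.4, 139.0]
eef_rot: [-0.002, 0.66, 0.751, -0.001]
ft_force: [1.8, -0.8, 0.6]
opening: 85.4
```

Run:
```python
from h import *
go((432,-8,40,1.70))
C,im=snap('wrist','w9')
```

```text
t 7.60 tcp [427.9  -7.4 139. ] psi 1.699 open 85.4 F [ 1.8 -0.8  0.6]
 -> (432, -8, 40, 1.7) x -1.3 y 4.3 z 98.9 spin -0.001 rows 2.4
```

View pics/w9.png

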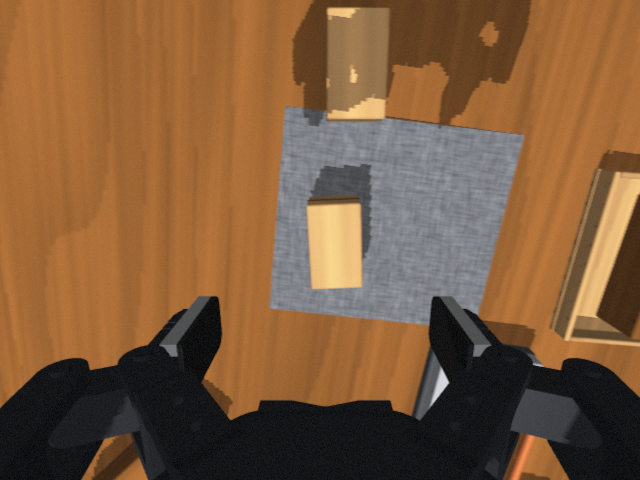

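```bash
cat >> h.py <<'E'
def quad(C,ps,z):
    P=np.array([ray(C,q,z)[:2] for q in ps]);v=(P[0]+P[1]-P[2]-P[3])/2
    print('  c',np.round(P.mean(0),1),'len %.1f wid %.1f dir %.3f'%(np.linalg.norm(v),np.linalg.norm(P[1]-P[0]+P[2]-P[3])/2,np.arctan2(v[1],v[0])%np.pi))
E
python3 - <<'E'
from h import *
C=lc('w9')
quad(C,[(308,201),(360,199.5),(362,287),(312,289)],36)
quad(C,[(327,8),(389,9),(384,120),(327,121)],36)
quad(C,[(285,107),(522,134),(478,325),(271,308)],1)
E
```

```text
c [434.6  -6.4] len 61.7 wid 34.3 dir 1.740
  c [432.  104.3] len 60.1 wid 35.0 dir 1.700
  c [475.2   4. ] len 154.0 wid 170.6 dir 1.603
```

Request:
play_rows:
  increments:
    - {"x": 0, "y": 6.5, "z": 30, "spin": -0.036}
    - {"x": 0, "y": 6.5, "z": 65, "spin": -0.036}
    - {"x": 0, "y": 6.5, "z": 95, "spin": -0.036}
    - {"x": 0, "y": 6.5, "z": 100, "spin": -0.036}
    - {"x": 0, "y": 6.5, "z": 100, "spin": -0.036}
    - {"x": 0, "y": 6.5, "z": 100, "spin": -0.036}

```text
clock: 8.15
tcp_pos: [437.9, -7.2, 41.3]
eef_rot: [0.001, 0.646, 0.763, 0.0]
ft_force: [0.1, 0.1, 0.7]
opening: 85.4
```

Run:
```python
from h import *
go((434.6,-6.4,36.5,1.735))
```

```text
t 8.15 tcp [437.9  -7.2  41.3] psi 1.736 open 85.4 F [0.1 0.1 0.7]
 -> (434.6, -6.4, 36.5, 1.735) x 1.3 y -3.1 z 4.8 spin 0.001 rows 0.1
```

Request:
play_rows:
  increments:
    - {"x": 1, "y": -3, "z": 4.5, "spin": 0}
    - {"x": 1, "y": -3, "z": 4.5, "spin": 0}
    - {"x": 1, "y": -3, "z": 4.5, "spin": 0}

```text
clock: 8.4
tcp_pos: [433.7, -6.5, 36.5]
eef_rot: [0.001, 0.646, 0.763, 0.0]
ft_force: [-1.3, -0.4, -0.1]
opening: 85.6
```

Request:
play_rows:
  fingers: 0
  increments:
    - {"x": 0, "y": 0, "z": 0, "spin": 0}
    - {"x": 0, "y": 0, "z": 0, "spin": 0}
    - {"x": 0, "y": 0, "z": 0, "spin": 0}
    - {"x": 0, "y": 0, "z": 0, "spin": 0}
    - {"x": 0, "y": 0, "z": 0, "spin": 0}
    - {"x": 0, "y": 0, "z": 0, "spin": 0}
    - {"x": 0, "y": 0, "z": 0, "spin": 0}

```text
clock: 8.98
tcp_pos: [433.6, -6.5, 36.1]
eef_rot: [0.0, 0.646, 0.763, 0.0]
ft_force: [-1.9, -0.1, 6.2]
opening: 34.6
```

Run:
```python
from h import *
go((434.6,-6.4,120))
```

```text
t 8.98 tcp [433.6  -6.5  36.1] psi 1.736 open 34.6 F [-1.9 -0.1  6.2]
 -> (434.6, -6.4, 120) x -0.1 y 1.0 z -83.9 spin 0.000 rows 2.0
```

Request:
play_rows:
  increments:
    - {"x": 0, "y": 0, "z": -25, "spin": 0}
    - {"x": 0, "y": 0, "z": -60, "spin": 0}
    - {"x": 0, "y": 0, "z": -90, "spin": 0}
    - {"x": 0, "y": 0, "z": -90, "spin": 0}
    - {"x": 0, "y": 0, "z": -90, "spin": 0}

```text
clock: 9.4
tcp_pos: [433.9, -6.5, 126.6]
eef_rot: [0.001, 0.646, 0.763, 0.001]
ft_force: [-1.4, 0.9, -1.0]
opening: 34.6
```

Run:
```python
from h import *
go((564.3,-290.7,125,1.551))
```

```text
t 9.40 tcp [433.9  -6.5 126.6] psi 1.736 open 34.6 F [-1.4  0.9 -1. ]
 -> (564.3, -290.7, 125, 1.551) x -301.8 y 81.9 z 2.3 spin 0.185 rows 7.5
```

Request:
play_rows:
  increments:
    - {"x": -302, "y": 82, "z": 0, "spin": 0.185}
    - {"x": -302, "y": 82, "z": 0, "spin": 0.185}
    - {"x": -302, "y": 82, "z": 0, "spin": 0.185}
    - {"x": -302, "y": 82, "z": 0, "spin": 0.185}
    - {"x": -302, "y": 82, "z": 0, "spin": 0.185}
    - {"x": -302, "y": 82, "z": 0, "spin": 0.185}
    - {"x": -302, "y": 82, "z": 0, "spin": 0.185}
    - {"x": -302, "y": 82, "z": 0, "spin": 0.185}

```text
clock: 10.07
tcp_pos: [564.0, -294.5, 123.2]
eef_rot: [-0.001, 0.715, 0.699, -0.0]
ft_force: [1.1, -0.1, -0.1]
opening: 34.6
```

Run:
```python
from h import *
go((564.3,-290.7,75,1.551))
```

```text
t 10.07 tcp [ 564.  -294.5  123.2] psi 1.548 open 34.6 F [ 1.1 -0.1 -0.1]
 -> (564.3, -290.7, 75, 1.551) x 3.8 y 0.3 z 48.2 spin -0.003 rows 1.2
```

Request:
play_rows:
  increments:
    - {"x": 2, "y": 0, "z": 25, "spin": -0.002}
    - {"x": 2, "y": 0, "z": 48, "spin": -0.002}
    - {"x": 2, "y": 0, "z": 48, "spin": -0.002}
    - {"x": 2, "y": 0, "z": 48, "spin": -0.002}

```text
clock: 10.4
tcp_pos: [563.0, -288.2, 75.6]
eef_rot: [-0.002, 0.713, 0.701, -0.0]
ft_force: [-0.4, 0.1, 0.3]
opening: 34.8
```

Run:
```python
from h import *
go((564.3,-290.7,50,1.551))
C,im=snap('wrist','w10')
```

```text
t 10.40 tcp [ 563.  -288.2   75.6] psi 1.553 open 34.8 F [-0.4  0.1  0.3]
 -> (564.3, -290.7, 50, 1.551) x -2.6 y 1.4 z 25.6 spin 0.002 rows 0.6
```

View pics/w10.png

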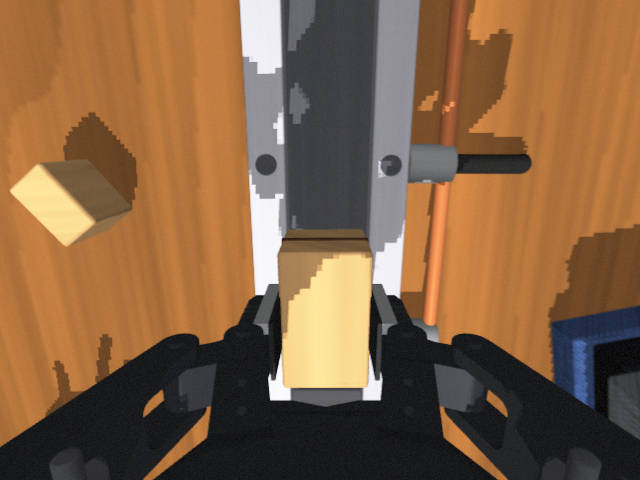

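Run:
```python
from h import *
C=lc('w10')
print([np.round(ray(C,q,26),1).tolist()[:2] for q in [(265,165),(391,165)]])
quad(C,[(280,252),(371,252),(369,387),(283,387)],75.6)
go((564.3,-290.7,50,1.551))
```

```text
[[534.8, -230.5], [595.8, -231.6]]
  c [ 563.3 -288.8] len 58.9 wid 34.7 dir 1.557
t 10.45 tcp [ 563.8 -288.6   77.4] psi 1.553 open 34.7 F [ 0.2  0.5 -0.6]
 -> (564.3, -290.7, 50, 1.551) x -2.1 y 0.5 z 27.4 spin 0.002 rows 0.7
```

Request:
play_rows:
  increments:
    - {"x": -2, "y": 0.7, "z": 10, "spin": 0}
    - {"x": -2, "y": 0.7, "z": 20, "spin": 0}
    - {"x": -2, "y": 0.7, "z": 26, "spin": 0}
    - {"x": -2, "y": 0.7, "z": 26, "spin": 0}
    - {"x": -2, "y": 0.7, "z": 26, "spin": 0}

```text
clock: 10.87
tcp_pos: [564.5, -290.7, 51.4]
eef_rot: [-0.0, 0.713, 0.701, -0.0]
ft_force: [-0.0, -0.9, 0.2]
opening: 34.8
```

Run:
```python
from h import *
go((564.3,-290.7,48.5,1.551))
```

```text
t 10.87 tcp [ 564.5 -290.7   51.4] psi 1.553 open 34.8 F [-0.  -0.9  0.2]
 -> (564.3, -290.7, 48.5, 1.551) x -0.0 y -0.2 z 2.9 spin 0.002 rows 0.1
```

Request:
play_rows:
  increments:
    - {"x": 0, "y": 0, "z": 2.5, "spin": 0}
    - {"x": 0, "y": 0, "z": 2.5, "spin": 0}
    - {"x": 0, "y": 0, "z": 2.5, "spin": 0}

```text
clock: 11.12
tcp_pos: [564.6, -290.9, 49.4]
eef_rot: [0.0, 0.713, 0.701, 0.0]
ft_force: [1.1, -0.4, -0.3]
opening: 34.6
```

Request:
play_rows:
  fingers: 1
  increments:
    - {"x": 0, "y": 0, "z": 0, "spin": 0}
    - {"x": 0, "y": 0, "z": 0, "spin": 0}
    - {"x": 0, "y": 0, "z": 0, "spin": 0}
    - {"x": 0, "y": 0, "z": 0, "spin": 0}
    - {"x": 0, "y": 0, "z": -30, "spin": 0}
    - {"x": 0, "y": 0, "z": -70, "spin": 0}
    - {"x": 0, "y": 0, "z": -100, "spin": 0}
    - {"x": 0, "y": 0, "z": -100, "spin": 0}

```text
clock: 11.78
tcp_pos: [566.6, -292.3, 156.3]
eef_rot: [0.006, 0.713, 0.701, 0.001]
ft_force: [0.8, -0.1, -0.1]
opening: 85.5
```

Run:
```python
from h import *
go((432,104.3,140,1.70))
C,im=snap('wrist','w11')
```

```text
t 11.78 tcp [ 566.6 -292.3  156.3] psi 1.553 open 85.5 F [ 0.8 -0.1 -0.1]
 -> (432, 104.3, 140, 1.7) x 394.2 y -141.8 z 12.3 spin -0.147 rows 10.1
```

View pics/w11.png

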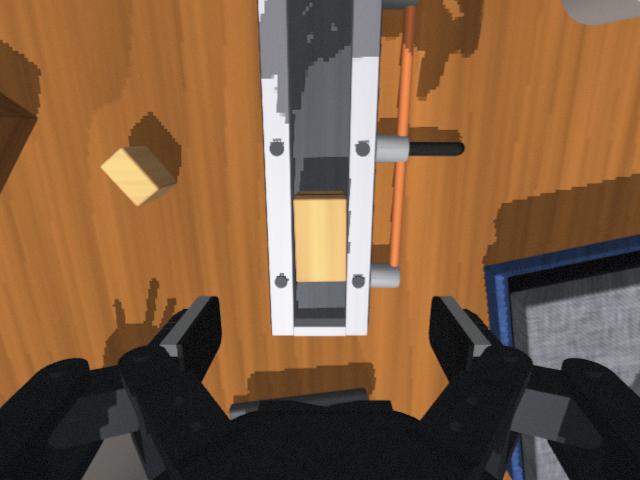

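Request:
play_rows:
  increments:
    - {"x": 394, "y": -140, "z": 0, "spin": -0.147}
    - {"x": 394, "y": -140, "z": 0, "spin": -0.147}
    - {"x": 394, "y": -140, "z": 0, "spin": -0.147}
    - {"x": 394, "y": -140, "z": 0, "spin": -0.147}
    - {"x": 394, "y": -140, "z": 0, "spin": -0.147}
    - {"x": 394, "y": -140, "z": 0, "spin": -0.147}
    - {"x": 394, "y": -140, "z": 0, "spin": -0.147}
    - {"x": 394, "y": -140, "z": 0, "spin": -0.147}

```text
clock: 12.5
tcp_pos: [457.1, 26.9, 148.4]
eef_rot: [-0.001, 0.66, 0.751, -0.0]
ft_force: [0.9, 0.5, -0.2]
opening: 85.5
```

Request:
play_rows:
  increments:
    - {"x": 70, "y": -25, "z": 10, "spin": 0}
    - {"x": 76, "y": -27, "z": 10, "spin": 0}
    - {"x": 76, "y": -27, "z": 10, "spin": 0}
    - {"x": 76, "y": -27, "z": 10, "spin": 0}

```text
clock: 12.83
tcp_pos: [421.0, 98.4, 138.5]
eef_rot: [-0.001, 0.659, 0.752, -0.001]
ft_force: [0.1, 0.2, 0.3]
opening: 85.4
```

Run:
```python
from h import *
go((432,104.3,140,1.70))
C,im=snap('wrist','w12')
```

```text
t 12.83 tcp [421.   98.4 138.5] psi 1.703 open 85.4 F [0.1 0.2 0.3]
 -> (432, 104.3, 140, 1.7) x 4.4 y 11.7 z -1.5 spin 0.003 rows 0.3
```

View pics/w12.png

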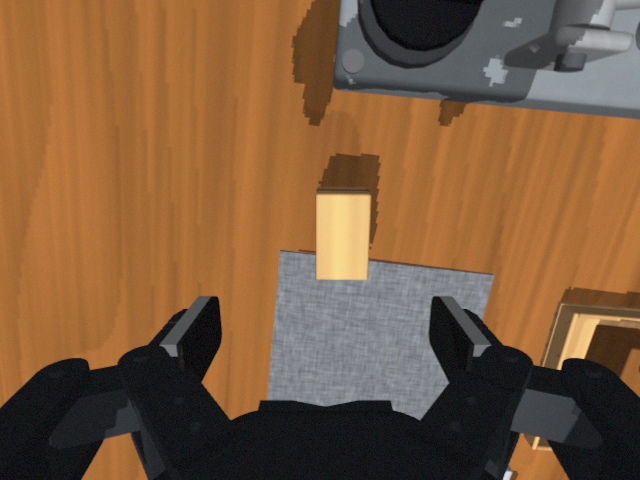

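Run:
```python
from h import *
C=lc('w12')
quad(C,[(317,194),(370,194),(367.5,279),(317,280)],36)
print('pump edge',[np.round(ray(C,q,45),1).tolist()[:2] for q in [(335,89),(640,119)]])
go((432,104.3,140,1.70))
```

```text
c [431.9 105.3] len 59.3 wid 34.6 dir 1.703
pump edge [[413.7, 195.0], [592.8, 202.5]]
t 12.88 tcp [421.9  97.3 138.8] psi 1.701 open 85.5 F [ 0.7 -0.3 -0. ]
 -> (432, 104.3, 140, 1.7) x 5.6 y 10.9 z -1.2 spin 0.001 rows 0.3
```

Request:
play_rows:
  increments:
    - {"x": 6, "y": 10.5, "z": 30, "spin": 0}
    - {"x": 6, "y": 10.5, "z": 65, "spin": 0}
    - {"x": 6, "y": 10.5, "z": 97, "spin": 0}
    - {"x": 6, "y": 10.5, "z": 101, "spin": 0}
    - {"x": 6, "y": 10.5, "z": 101, "spin": 0}
    - {"x": 6, "y": 10.5, "z": 101, "spin": 0}

```text
clock: 13.38
tcp_pos: [432.7, 103.7, 39.3]
eef_rot: [0.001, 0.66, 0.751, 0.0]
ft_force: [-0.2, 0.4, 0.5]
opening: 85.6
```

Run:
```python
from h import *
go((432,105,36.5,1.703))
```

```text
t 13.38 tcp [432.7 103.7  39.3] psi 1.699 open 85.6 F [-0.2  0.4  0.5]
 -> (432, 105, 36.5, 1.703) x 1.4 y -0.6 z 2.8 spin -0.004 rows 0.1
```

Request:
play_rows:
  fingers: 0
  increments:
    - {"x": 1, "y": 0, "z": 1.5, "spin": 0}
    - {"x": 1, "y": 0, "z": 1.5, "spin": 0}
    - {"x": 1, "y": 0, "z": 1.5, "spin": 0}
    - {"x": 1, "y": 0, "z": 1.5, "spin": 0}
    - {"x": 1, "y": 0, "z": 1.5, "spin": 0}
    - {"x": 1, "y": 0, "z": 1.5, "spin": 0}
    - {"x": 1, "y": 0, "z": 1.5, "spin": 0}
    - {"x": 1, "y": 0, "z": 1.5, "spin": 0}

```text
clock: 14.05
tcp_pos: [432.1, 105.4, 37.6]
eef_rot: [0.001, 0.66, 0.751, 0.0]
ft_force: [-1.8, 0.6, 7.8]
opening: 34.8
```

Request:
play_rows:
  increments:
    - {"x": 0, "y": 0, "z": -25, "spin": 0}
    - {"x": 0, "y": 0, "z": -60, "spin": 0}
    - {"x": 0, "y": 0, "z": -90, "spin": 0}
    - {"x": 0, "y": 0, "z": -90, "spin": 0}
    - {"x": 0, "y": 0, "z": -90, "spin": 0}

```text
clock: 14.47
tcp_pos: [432.2, 105.5, 127.9]
eef_rot: [0.001, 0.66, 0.751, 0.001]
ft_force: [-0.5, -0.1, -1.7]
opening: 34.7
```

Run:
```python
from h import *
go((566.7,-172,125,1.551))
```

```text
t 14.47 tcp [432.2 105.5 127.9] psi 1.700 open 34.7 F [-0.5 -0.1 -1.7]
 -> (566.7, -172, 125, 1.551) x -292.5 y 97.7 z 3.4 spin 0.149 rows 7.4
```

Request:
play_rows:
  increments:
    - {"x": -292, "y": 98, "z": 0, "spin": 0.149}
    - {"x": -292, "y": 98, "z": 0, "spin": 0.149}
    - {"x": -292, "y": 98, "z": 0, "spin": 0.149}
    - {"x": -292, "y": 98, "z": 0, "spin": 0.149}
    - {"x": -292, "y": 98, "z": 0, "spin": 0.149}
    - {"x": -292, "y": 98, "z": 0, "spin": 0.149}
    - {"x": -292, "y": 98, "z": 0, "spin": 0.149}
    - {"x": -292, "y": 98, "z": 0, "spin": 0.149}

```text
clock: 15.13
tcp_pos: [567.0, -175.9, 124.7]
eef_rot: [-0.0, 0.715, 0.699, -0.0]
ft_force: [0.1, -0.7, -1.2]
opening: 34.5
```

Request:
play_rows:
  increments:
    - {"x": 0, "y": 0, "z": 25, "spin": 0}
    - {"x": 0, "y": 0, "z": 47, "spin": 0}
    - {"x": 0, "y": 0, "z": 47, "spin": 0}
    - {"x": 0, "y": 0, "z": 47, "spin": 0}

```text
clock: 15.47
tcp_pos: [565.4, -171.1, 78.0]
eef_rot: [-0.002, 0.714, 0.7, -0.001]
ft_force: [0.7, 0.1, 0.6]
opening: 34.6
```

Run:
```python
from h import *
go((566.7,-170.7,52,1.551))
C,im=snap('wrist','w13')
go((566.7,-170.7,52,1.551))
```

```text
t 15.47 tcp [ 565.4 -171.1   78. ] psi 1.551 open 34.6 F [0.7 0.1 0.6]
 -> (566.7, -170.7, 52, 1.551) x 0.4 y 1.3 z 26.0 spin -0.000 rows 0.6
t 15.52 tcp [ 566.2 -171.4   79.6] psi 1.551 open 34.3 F [ 0.2 -0.   0.1]
 -> (566.7, -170.7, 52, 1.551) x 0.7 y 0.5 z 27.6 spin 0.000 rows 0.7
```

View pics/w13.png

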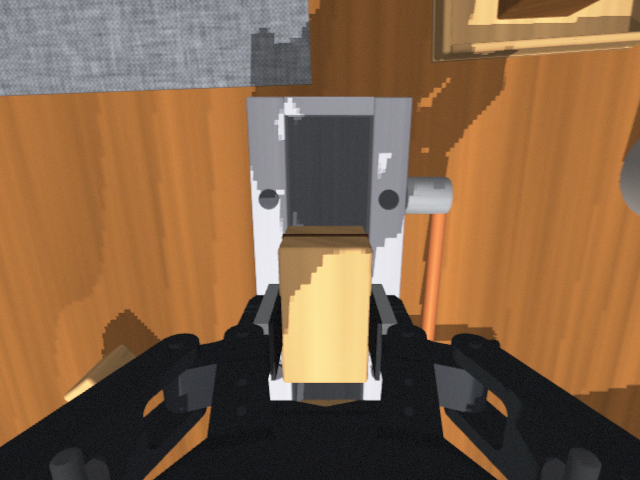

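Request:
play_rows:
  increments:
    - {"x": 0, "y": 0.5, "z": 10, "spin": 0}
    - {"x": 0, "y": 0.5, "z": 20, "spin": 0}
    - {"x": 0, "y": 0.5, "z": 27, "spin": 0}
    - {"x": 0, "y": 0.5, "z": 27, "spin": 0}
    - {"x": 0, "y": 0.5, "z": 27, "spin": 0}

```text
clock: 15.93
tcp_pos: [566.7, -171.4, 52.3]
eef_rot: [-0.0, 0.714, 0.7, -0.0]
ft_force: [0.3, -0.3, -0.3]
opening: 34.7
```

Run:
```python
from h import *
go((566.7,-170.7,50,1.551))
```

```text
t 15.93 tcp [ 566.7 -171.4   52.3] psi 1.551 open 34.7 F [ 0.3 -0.3 -0.3]
 -> (566.7, -170.7, 50, 1.551) x 0.7 y -0.0 z 2.3 spin -0.000 rows 0.1
```

Request:
play_rows:
  increments:
    - {"x": 0, "y": 0, "z": 1.5, "spin": 0}
    - {"x": 0, "y": 0, "z": 2, "spin": 0}
    - {"x": 0, "y": 0, "z": 2, "spin": 0}

```text
clock: 16.18
tcp_pos: [566.9, -171.6, 50.9]
eef_rot: [0.0, 0.714, 0.7, 0.0]
ft_force: [-0.7, -0.3, -0.0]
opening: 34.3
```

Request:
play_rows:
  fingers: 1
  increments:
    - {"x": 0, "y": 0, "z": 0, "spin": 0}
    - {"x": 0, "y": 0, "z": 0, "spin": 0}
    - {"x": 0, "y": 0, "z": 0, "spin": 0}
    - {"x": 0, "y": 0, "z": 0, "spin": 0}
    - {"x": 0, "y": 0, "z": -30, "spin": 0}
    - {"x": 0, "y": 0, "z": -70, "spin": 0}
    - {"x": 0, "y": 0, "z": -110, "spin": 0}
    - {"x": 0, "y": 0, "z": -150, "spin": 0}

```text
clock: 16.85
tcp_pos: [566.5, -171.4, 202.6]
eef_rot: [-0.0, 0.714, 0.7, -0.0]
ft_force: [0.7, -0.3, 0.5]
opening: 85.6
```

Request:
play_rows:
  increments:
    - {"x": -60, "y": -40, "z": -40, "spin": 0}
    - {"x": -60, "y": -40, "z": -40, "spin": 0}
    - {"x": -60, "y": -40, "z": -40, "spin": 0}
    - {"x": -60, "y": -40, "z": -40, "spin": 0}

```text
clock: 17.18
tcp_pos: [525.2, -232.1, 241.9]
eef_rot: [0.001, 0.715, 0.699, 0.0]
ft_force: [0.3, 0.4, -0.4]
opening: 85.4
```

Run:
```python
from h import *
go((432,104.3,140,1.70))
C,im=snap('wrist','w14')
C,im=snap('top','t2')
C,im=snap('side','s2')
```

```text
t 17.18 tcp [ 525.2 -232.1  241.9] psi 1.548 open 85.4 F [ 0.3  0.4 -0.4]
 -> (432, 104.3, 140, 1.7) x 334.3 y -101.0 z 101.2 spin -0.152 rows 8.7
```

View pics/w14.png

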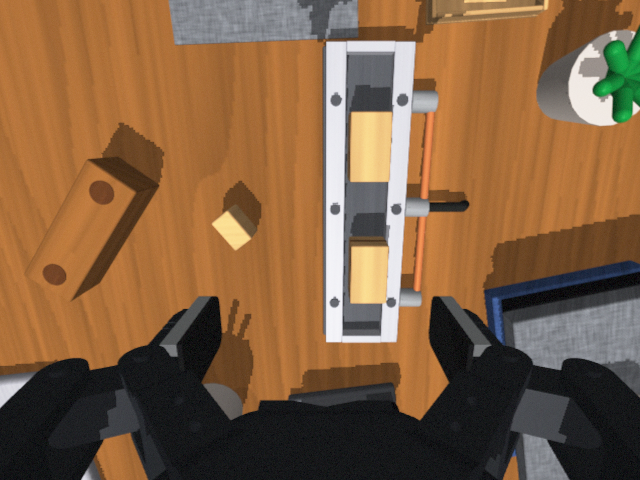

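View pics/t2.png

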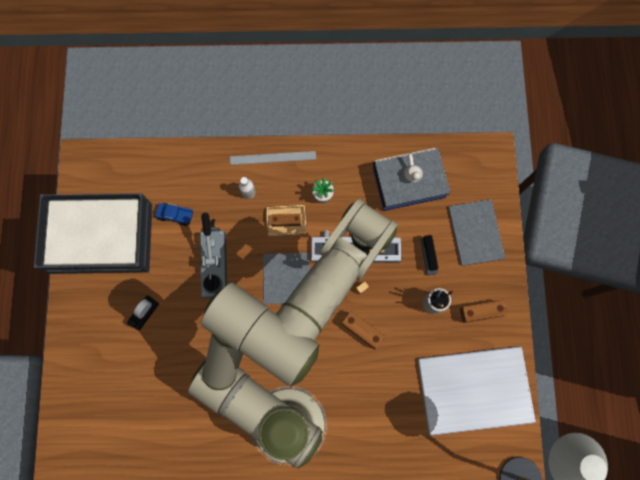

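View pics/s2.png

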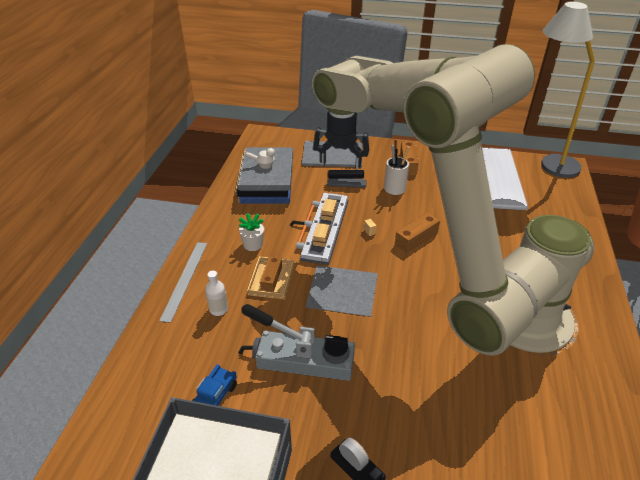

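Run:
```python
from h import *
go((460,190,250,1.571))
```

```text
t 17.33 tcp [ 525.8 -229.9  239.8] psi 1.552 open 85.5 F [ 0.3 -0.9  0.4]
 -> (460, 190, 250, 1.571) x 418.6 y -73.9 z -9.6 spin -0.019 rows 10.2
```

Request:
play_rows:
  increments:
    - {"x": 419, "y": -74, "z": -10, "spin": -0.019}
    - {"x": 419, "y": -74, "z": -10, "spin": -0.019}
    - {"x": 419, "y": -74, "z": -10, "spin": -0.019}
    - {"x": 419, "y": -74, "z": -10, "spin": -0.019}
    - {"x": 419, "y": -74, "z": -10, "spin": -0.019}
    - {"x": 419, "y": -74, "z": -10, "spin": -0.019}
    - {"x": 419, "y": -74, "z": -10, "spin": -0.019}
    - {"x": 419, "y": -74, "z": -10, "spin": -0.019}

```text
clock: 18.0
tcp_pos: [473.2, 101.3, 247.9]
eef_rot: [-0.0, 0.707, 0.707, -0.0]
ft_force: [0.8, 0.3, -0.0]
opening: 85.4
```

Run:
```python
from h import *
go((460,190,250,1.571))
```

```text
t 18.00 tcp [473.2 101.3 247.9] psi 1.571 open 85.4 F [ 0.8  0.3 -0. ]
 -> (460, 190, 250, 1.571) x 88.7 y -13.2 z -2.0 spin 0.000 rows 2.2
```

Request:
play_rows:
  increments:
    - {"x": 89, "y": -10, "z": -2, "spin": 0}
    - {"x": 89, "y": -10, "z": -2, "spin": 0}
    - {"x": 89, "y": -10, "z": -2, "spin": 0}
    - {"x": 89, "y": -10, "z": -2, "spin": 0}
    - {"x": 89, "y": -10, "z": -2, "spin": 0}

```text
clock: 18.42
tcp_pos: [464.1, 187.7, 249.9]
eef_rot: [-0.0, 0.707, 0.707, -0.001]
ft_force: [-0.1, -1.1, -0.3]
opening: 85.6
```

Run:
```python
from h import *
go((460,190,250,1.571))
C,im=snap('wrist','w15')
print(state()['joint_positions'])
```

```text
t 18.42 tcp [464.1 187.7 249.9] psi 1.572 open 85.6 F [-0.1 -1.1 -0.3]
 -> (460, 190, 250, 1.571) x 2.3 y -4.1 z -0.1 spin 0.001 rows 0.1
[ 1.48441953e-01  2.59624237e-01  1.56857553e+00 -3.31113203e-04
  1.31448629e+00  1.49481555e-01]
```

View pics/w15.png

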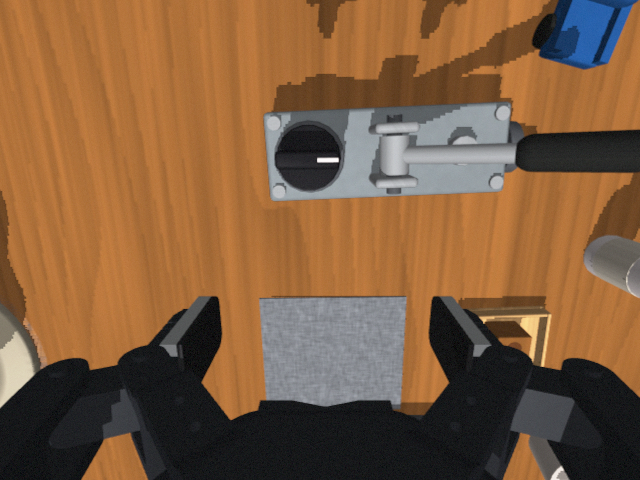

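Run:
```python
from h import *
C=lc('w15')
P=np.array([ray(C,q,46)[:2] for q in [(274,124),(279,191),(503,113),(497,182)]]);print(P.round(1))
m=P[2:].mean(0)-P[:2].mean(0);a=np.arctan2(m[1],m[0]);print('pump axis',a,'centre',P.mean(0))
quad(C,[(266,114),(510,103),(506,192),(272,199)],45)
print('flange c',ray(C,(308,156.5),75),'bar',[ray(C,q,99).round(1) for q in [(277,160),(340,159)]])
print('sleeve',[ray(C,q,z).round(1) for q,z in [((518,153),125),((640,151),165)]])
c=ray(C,(308,156.5),75)[:2]
for d in [0,115,70,70+125*np.cos(.55)]: print(d,(c+d*np.array([np.cos(a),np.sin(a)])).round(1))
go((*c,140,np.pi+a))
```

```text
[[418.7 269.5]
 [421.  210.1]
 [620.1 278.9]
 [623.  218.7]]
pump axis 0.044647955480362635 centre [520.71066059 244.31426601]
  c [521.1 244.2] len 76.9 wid 216.6 dir 1.635
flange c [449.83751913 242.84187831  75.        ] bar [array([427.3, 241.3,  99. ]), array([475.4, 242.1,  99. ])]
sleeve [array([596.4, 247.7, 125. ]), array([645.1, 250.4, 165. ])]
0 [449.8 242.8]
115 [564.7 248. ]
70 [519.8 246. ]
176.5655652574382 [626.2 250.7]
t 18.47 tcp [464.3 187.  250. ] psi 1.570 open 85.7 F [-0.8 -0.6 -0.2]
 -> (np.float64(449.83751912883855), np.float64(242.84187830671013), 140, np.float64(3.186240609070156)) x 55.9 y -14.4 z 110.0 spin -1.616 rows 12.9
```

Request:
play_rows:
  increments:
    - {"x": 55, "y": -13.5, "z": 0, "spin": -1.596}
    - {"x": 55, "y": -13.5, "z": 20, "spin": -1.596}
    - {"x": 55, "y": -13.5, "z": 40, "spin": -1.596}
    - {"x": 55, "y": -13.5, "z": 60, "spin": -1.596}
    - {"x": 55, "y": -13.5, "z": 80, "spin": -1.596}
    - {"x": 55, "y": -13.5, "z": 80, "spin": -1.596}
    - {"x": 55, "y": -13.5, "z": 80, "spin": -1.596}
    - {"x": 55, "y": -13.5, "z": 80, "spin": -1.596}

```text
clock: 19.13
tcp_pos: [451.4, 240.9, 170.0]
eef_rot: [-0.0, 0.28, 0.96, -0.0]
ft_force: [-0.1, 0.2, -0.3]
opening: 85.4
```

Run:
```python
from h import *
go((450.5,242,160,np.pi+.025))
```

```text
t 19.13 tcp [451.4 240.9 170. ] psi 2.574 open 85.4 F [-0.1  0.2 -0.3]
 -> (450.5, 242, 160, 3.166592653589793) x 1.3 y 0.4 z 10.0 spin -0.593 rows 4.7
```

Request:
play_rows:
  increments:
    - {"x": 1, "y": 0.5, "z": 0, "spin": -0.593}
    - {"x": 1, "y": 0.5, "z": 0, "spin": -0.593}
    - {"x": 1, "y": 0.5, "z": 0, "spin": -0.593}
    - {"x": 1, "y": 0.5, "z": 0, "spin": -0.593}
    - {"x": 1, "y": 0.5, "z": 0, "spin": -0.593}
    - {"x": 1, "y": 0.5, "z": 0, "spin": -0.593}
    - {"x": 1, "y": 0.5, "z": 0, "spin": -0.593}

```text
clock: 19.72
tcp_pos: [450.7, 242.4, 170.4]
eef_rot: [-0.0, -0.008, 1.0, -0.0]
ft_force: [-0.1, 0.1, 0.6]
opening: 85.5
```

Run:
```python
from h import *
go((450.5,242,160,np.pi+.025))
C,im=snap('wrist','w16')
go((450.5,242,160,np.pi+.025))
```

```text
t 19.72 tcp [450.7 242.4 170.4] psi -3.125 open 85.5 F [-0.1  0.1  0.6]
 -> (450.5, 242, 160, 3.166592653589793) x 0.2 y -0.4 z 10.4 spin -0.008 rows 0.2
t 19.77 tcp [450.7 242.6 170.4] psi -3.125 open 84.9 F [0.3 0.8 0.3]
 -> (450.5, 242, 160, 3.166592653589793) x 0.2 y -0.6 z 10.4 spin -0.008 rows 0.3
```

View pics/w16.png

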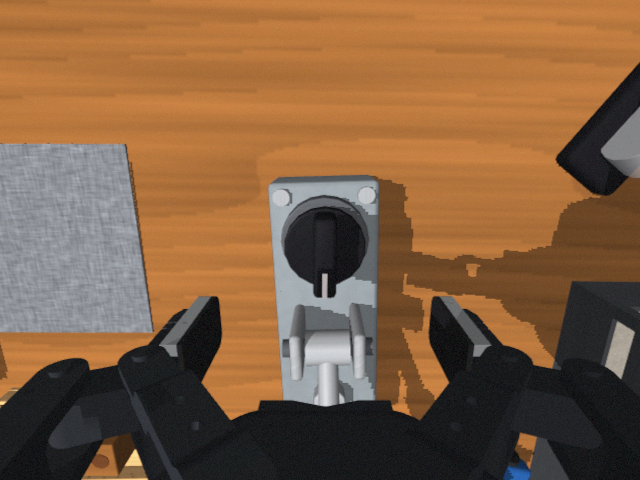

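Run:
```python
from h import *
C=lc('w16')
quad(C,[(314.5,213),(335.5,213),(335,297),(314,297)],99)
print(ray(C,(325,240),75))
g=cv2.imread('pics/w16.png');cv2.imwrite('pics/c16.png',cv2.resize(g[170:330,260:400],None,fx=4,fy=4,interpolation=cv2.INTER_CUBIC))
```

```text
c [447.3 241.9] len 51.8 wid 12.3 dir 0.011
[444.13501504 241.9857002   75.        ]
```

View pics/c16.png

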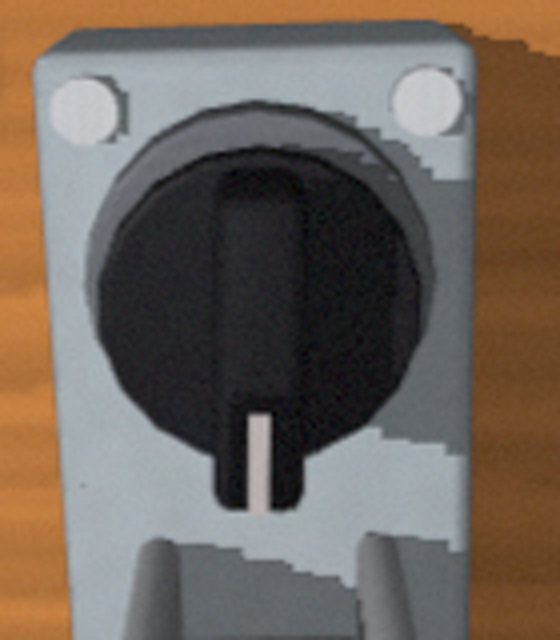

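Request:
play_rows:
  increments:
    - {"x": 0.5, "y": -0.5, "z": 35, "spin": 0}
    - {"x": 0.5, "y": -0.5, "z": 60, "spin": 0}
    - {"x": 0.5, "y": -0.5, "z": 68, "spin": 0}
    - {"x": 0.5, "y": -0.5, "z": 72, "spin": 0}
    - {"x": 0.5, "y": -0.5, "z": 72, "spin": 0}
    - {"x": 0.5, "y": -0.5, "z": 72, "spin": 0}

```text
clock: 20.27
tcp_pos: [450.6, 243.1, 99.7]
eef_rot: [0.001, -0.01, 1.0, 0.0]
ft_force: [-0.3, 0.3, -0.1]
opening: 85.1
```

Run:
```python
from h import *
go((450,242,97.5,np.pi+.012))
```

```text
t 20.27 tcp [450.6 243.1  99.7] psi -3.121 open 85.1 F [-0.3  0.3 -0.1]
 -> (450, 242, 97.5, 3.153592653589793) x 0.6 y -1.1 z 2.2 spin 0.008 rows 0.1
```

Request:
play_rows:
  fingers: 0
  increments:
    - {"x": 0.5, "y": -1, "z": 2, "spin": 0.005}
    - {"x": 0.5, "y": -1, "z": 2, "spin": 0.005}
    - {"x": 0.5, "y": -1, "z": 2, "spin": 0.005}
    - {"x": 0.5, "y": -1, "z": 2, "spin": 0.005}
    - {"x": 0.5, "y": -1, "z": 2, "spin": 0.005}
    - {"x": 0.5, "y": -1, "z": 2, "spin": 0.005}
    - {"x": 0.5, "y": -1, "z": 2, "spin": 0.005}
    - {"x": 0.5, "y": -1, "z": 2, "spin": 0.005}

```text
clock: 20.93
tcp_pos: [449.5, 242.0, 96.8]
eef_rot: [0.0, -0.008, 1.0, 0.0]
ft_force: [-0.3, -0.2, 3.8]
opening: 12.8
```

Request:
play_rows:
  increments:
    - {"x": 0, "y": 0, "z": 0, "spin": 0}
    - {"x": 0, "y": 0, "z": 0, "spin": 0}
    - {"x": 0, "y": 0, "z": 0, "spin": 0}
    - {"x": 0, "y": 0, "z": 0, "spin": 0}

```text
clock: 21.27
tcp_pos: [449.4, 242.0, 96.6]
eef_rot: [0.0, -0.008, 1.0, 0.0]
ft_force: [-0.5, 1.2, 3.4]
opening: 13.0
```

Run:
```python
from h import *
go((450,242,97.5,np.pi+.012));print(state()['ft_torque'])
snap('wrist','w17')
```

```text
t 21.27 tcp [449.4 242.   96.6] psi -3.125 open 13.0 F [-0.5  1.2  3.4]
 -> (450, 242, 97.5, 3.153592653589793) x -0.6 y -0.1 z -0.9 spin 0.004 rows 0.0
[ 0.15825476  0.05688738 -0.04023629]
```

View pics/w17.png

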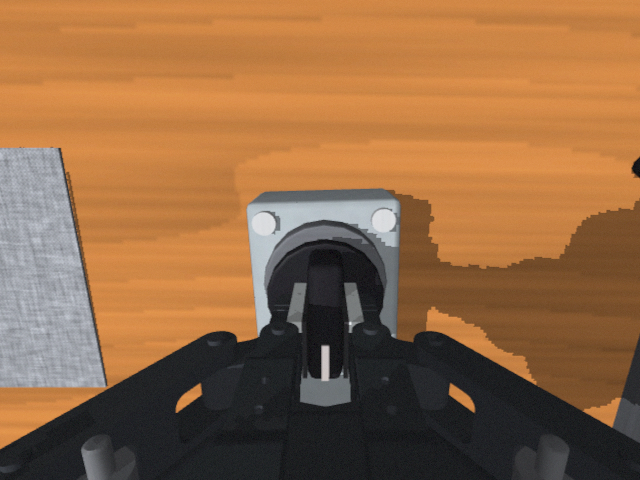

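Request:
play_rows:
  increments:
    - {"x": 0, "y": 0, "z": 3, "spin": 0}
    - {"x": 0, "y": 0, "z": 6, "spin": 0}
    - {"x": 0, "y": 0, "z": 8, "spin": 0}
    - {"x": 0, "y": 0, "z": 8, "spin": 0}
    - {"x": 0, "y": 0, "z": 8, "spin": 0}
    - {"x": 0, "y": 0, "z": 8, "spin": 0}

```text
clock: 21.82
tcp_pos: [449.5, 242.0, 88.8]
eef_rot: [0.0, -0.008, 1.0, 0.0]
ft_force: [-1.4, 0.4, 7.7]
opening: 12.4
```

Run:
```python
from h import *
go((450,242,97.5,np.pi+.012));print(state()['ft_torque'])
```

```text
t 21.82 tcp [449.5 242.   88.8] psi -3.125 open 12.4 F [-1.4  0.4  7.7]
 -> (450, 242, 97.5, 3.153592653589793) x -0.5 y -0.0 z -8.7 spin 0.004 rows 0.2
[ 0.10716943  0.39117837 -0.10249121]
```

Request:
play_rows:
  increments:
    - {"x": 0, "y": 0, "z": 0.3, "spin": 0.06}
    - {"x": 0, "y": 0, "z": 0.3, "spin": 0.16}
    - {"x": 0, "y": 0, "z": 0.3, "spin": 0.26}
    - {"x": 0, "y": 0, "z": 0.3, "spin": 0.36}
    - {"x": 0, "y": 0, "z": 0.3, "spin": 0.46}
    - {"x": 0, "y": 0, "z": 0.3, "spin": 0.56}
    - {"x": 0, "y": 0, "z": 0.3, "spin": 0.62}
    - {"x": 0, "y": 0, "z": 0.3, "spin": 0.62}

```text
clock: 22.48
tcp_pos: [449.6, 242.2, 88.5]
eef_rot: [0.0, 0.299, 0.954, 0.0]
ft_force: [-1.8, 1.2, 9.0]
opening: 12.7
```

Run:
```python
from h import *
go((449.5,242,88.5,np.pi-1.19));print(state()['ft_torque'])
```

```text
t 22.48 tcp [449.6 242.2  88.5] psi 2.534 open 12.7 F [-1.8  1.2  9. ]
 -> (449.5, 242, 88.5, 1.9515926535897932) x -0.0 y -0.2 z 0.0 spin 0.583 rows 4.7
[ 0.22714885  0.33475301 -0.05973111]
```

Request:
play_rows:
  increments:
    - {"x": 0, "y": 0, "z": 0, "spin": 0.1}
    - {"x": 0, "y": 0, "z": 0, "spin": 0.2}
    - {"x": 0, "y": 0, "z": 0, "spin": 0.3}
    - {"x": 0, "y": 0, "z": 0, "spin": 0.4}
    - {"x": 0, "y": 0, "z": 0, "spin": 0.5}
    - {"x": 0, "y": 0, "z": 0, "spin": 0.59}
    - {"x": 0, "y": 0, "z": 0, "spin": 0.59}
    - {"x": 0, "y": 0, "z": 0, "spin": 0.59}

```text
clock: 23.15
tcp_pos: [449.7, 242.2, 88.6]
eef_rot: [0.0, 0.562, 0.827, 0.001]
ft_force: [-0.6, 1.6, 8.8]
opening: 12.8
```

Run:
```python
from h import *
go((449.5,242,97,np.pi-1.19));print(state()['ft_torque'])
snap('wrist','w18')
```

```text
t 23.15 tcp [449.7 242.2  88.6] psi 1.947 open 12.8 F [-0.6  1.6  8.8]
 -> (449.5, 242, 97, 1.9515926535897932) x -0.2 y -0.3 z -8.4 spin -0.004 rows 0.2
[ 0.32034666  0.24988978 -0.05750113]
```

View pics/w18.png

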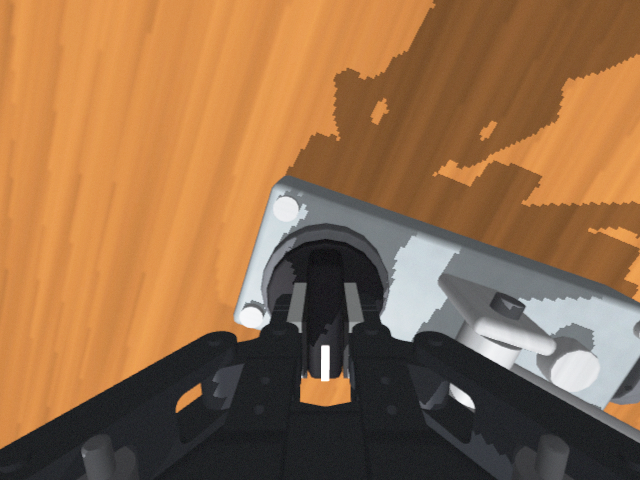

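Request:
play_rows:
  increments:
    - {"x": 0, "y": 0, "z": -4, "spin": 0}
    - {"x": 0, "y": 0, "z": -8.5, "spin": 0}
    - {"x": 0, "y": 0, "z": -8.5, "spin": 0}
    - {"x": 0, "y": 0, "z": -8.5, "spin": 0}
    - {"x": 0, "y": 0, "z": -8.5, "spin": 0}

```text
clock: 23.62
tcp_pos: [449.6, 242.1, 96.7]
eef_rot: [0.0, 0.562, 0.827, 0.0]
ft_force: [1.6, 3.6, 2.9]
opening: 12.5
```

Request:
play_rows:
  fingers: 0.6
  increments:
    - {"x": 0, "y": 0, "z": 0, "spin": 0}
    - {"x": 0, "y": 0, "z": 0, "spin": 0}
    - {"x": 0, "y": 0, "z": 0, "spin": 0}
    - {"x": 0, "y": 0, "z": 0, "spin": 0}
    - {"x": 0, "y": 0, "z": 0, "spin": 0}

```text
clock: 24.03
tcp_pos: [449.2, 241.8, 96.5]
eef_rot: [-0.0, 0.562, 0.827, -0.0]
ft_force: [-0.3, 0.1, -0.4]
opening: 51.4
```

Request:
play_rows:
  increments:
    - {"x": 0, "y": 0, "z": -30, "spin": 0}
    - {"x": 0, "y": 0, "z": -70, "spin": 0}
    - {"x": 0, "y": 0, "z": -110, "spin": 0}
    - {"x": 0, "y": 0, "z": -120, "spin": 0}
    - {"x": 0, "y": 0, "z": -120, "spin": 0}

```text
clock: 24.45
tcp_pos: [450.5, 242.2, 219.8]
eef_rot: [0.002, 0.562, 0.827, 0.002]
ft_force: [0.2, 0.0, -0.4]
opening: 51.5
```

Run:
```python
from h import *
go((627,249,200,np.pi/2+.045))
snap('wrist','w19')
```

```text
t 24.45 tcp [450.5 242.2 219.8] psi 1.948 open 51.5 F [ 0.2  0.  -0.4]
 -> (627, 249, 200, 1.6157963267948965) x -58.7 y 166.5 z 20.9 spin 0.332 rows 4.3
```

View pics/w19.png

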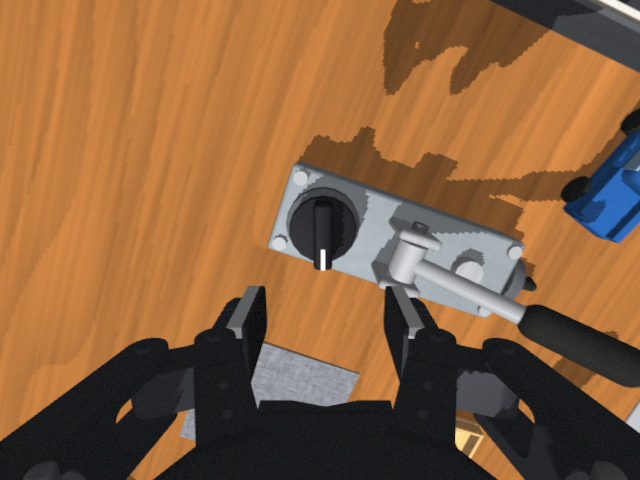

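Request:
play_rows:
  fingers: 0
  increments:
    - {"x": -62, "y": 175, "z": 0, "spin": 0.332}
    - {"x": -62, "y": 175, "z": 0, "spin": 0.332}
    - {"x": -62, "y": 175, "z": 0, "spin": 0.332}
    - {"x": -62, "y": 175, "z": 0, "spin": 0.332}
    - {"x": -62, "y": 175, "z": 0, "spin": 0.332}
    - {"x": -62, "y": 175, "z": 0, "spin": 0.332}
    - {"x": -62, "y": 175, "z": 0, "spin": 0.332}
    - {"x": -62, "y": 175, "z": 0, "spin": 0.332}

```text
clock: 25.17
tcp_pos: [633.9, 248.8, 215.3]
eef_rot: [-0.001, 0.691, 0.723, -0.001]
ft_force: [-0.5, 0.3, 0.7]
opening: 0.0
```

Run:
```python
from h import *
go((636.8,249.4,182,np.pi/2+.045))
snap('wrist','w20');snap('side','s3')
a=cv2.imread('pics/s3.png');cv2.imwrite('pics/s3c.png',cv2.resize(a[220:400,200:400],(666,600)))
```

```text
t 25.17 tcp [633.9 248.8 215.3] psi 1.616 open 0.0 F [-0.5  0.3  0.7]
 -> (636.8, 249.4, 182, 1.6157963267948965) x 0.5 y 3.0 z 33.3 spin 0.000 rows 0.8
```

View pics/w20.png

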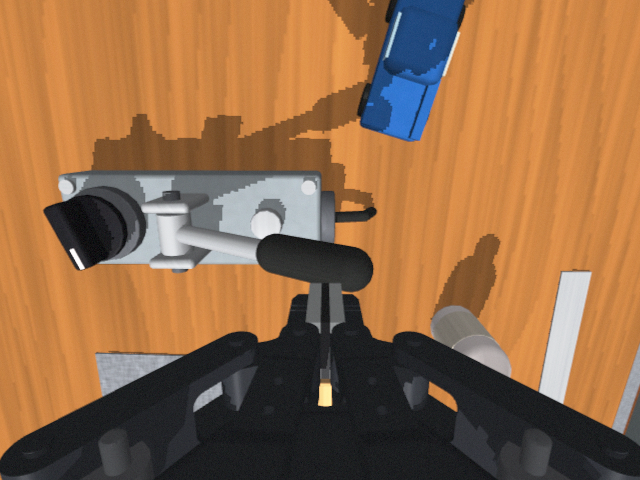

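View pics/s3c.png

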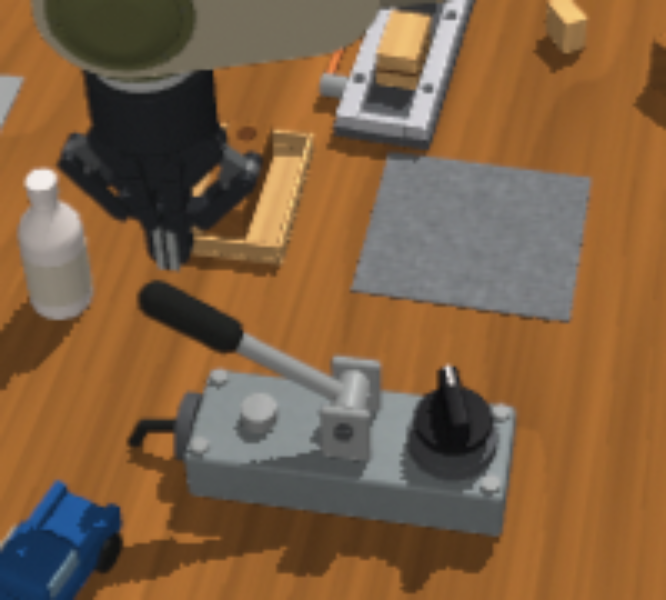

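Run:
```python
from h import *
C=lc('w20')
for q,z in [((270,252),128),((315,260),148),((360,270),165)]: print(ray(C,q,z).round(1))
print(proj(C,(634,249,196)),proj(C,(634,249,150)))
go((636.8,249.4,182,np.pi/2+.045))
```

```text
[599.  247.8 128. ]
[627.9 250.8 148. ]
[652.1 252.3 165. ]
[325.40950024 300.07237326] [325.5021331  264.59483079]
t 25.27 tcp [633.9 249.  216.6] psi 1.616 open -0.4 F [ 0.   0.7 -0.1]
 -> (636.8, 249.4, 182, 1.6157963267948965) x 0.3 y 2.9 z 34.6 spin 0.001 rows 0.8
```

Request:
play_rows:
  increments:
    - {"x": 1, "y": 3, "z": 20, "spin": 0}
    - {"x": 1, "y": 3, "z": 35, "spin": 0}
    - {"x": 1, "y": 3, "z": 50, "spin": 0}
    - {"x": 1, "y": 3, "z": 65, "spin": 0}
    - {"x": 1, "y": 3, "z": 80, "spin": 0}
    - {"x": 1, "y": 3, "z": 90, "spin": 0}
    - {"x": 1, "y": 3, "z": 95, "spin": 0}
    - {"x": 1, "y": 3, "z": 95, "spin": 0}

```text
clock: 25.93
tcp_pos: [637.8, 250.1, 122.5]
eef_rot: [0.001, 0.691, 0.723, 0.001]
ft_force: [-0.1, -0.1, 6.9]
opening: 0.0
```

Run:
```python
from h import *
go((636.8,249.4,107))
snap('wrist','w21')
```

```text
t 25.93 tcp [637.8 250.1 122.5] psi 1.616 open 0.0 F [-0.1 -0.1  6.9]
 -> (636.8, 249.4, 107) x -0.7 y -1.1 z 15.5 spin 0.000 rows 0.4
```

View pics/w21.png

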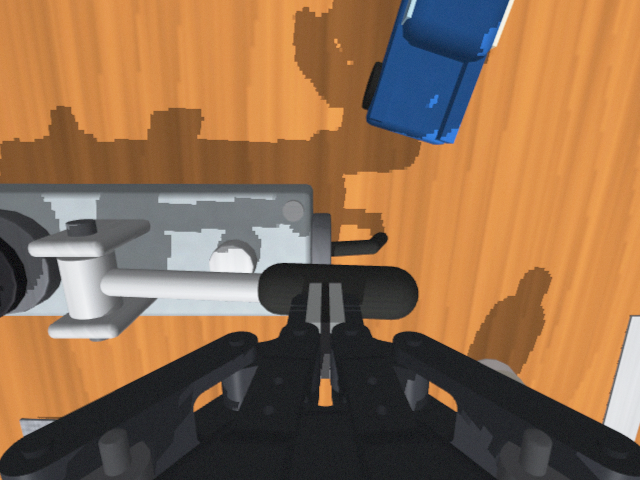

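Request:
play_rows:
  increments:
    - {"x": 0, "y": 0, "z": 6, "spin": 0}
    - {"x": 0, "y": 0, "z": 11, "spin": 0}
    - {"x": 0, "y": 0, "z": 15, "spin": 0}
    - {"x": 0, "y": 0, "z": 17, "spin": 0}
    - {"x": 0, "y": 0, "z": 17, "spin": 0}
    - {"x": 0, "y": 0, "z": 17, "spin": 0}

```text
clock: 26.48
tcp_pos: [639.3, 250.2, 107.7]
eef_rot: [0.002, 0.691, 0.723, 0.003]
ft_force: [5.1, 0.2, 9.1]
opening: -0.5
```

Run:
```python
from h import *
go((636.8,249.4,107))
C,a=snap('side','s4')
cv2.imwrite('pics/s4c.png',cv2.resize(a[220:400,200:400],(666,600)))
```

```text
t 26.48 tcp [639.3 250.2 107.7] psi 1.616 open -0.5 F [5.1 0.2 9.1]
 -> (636.8, 249.4, 107) x -0.7 y -2.5 z 0.7 spin 0.000 rows 0.1
```

View pics/s4c.png

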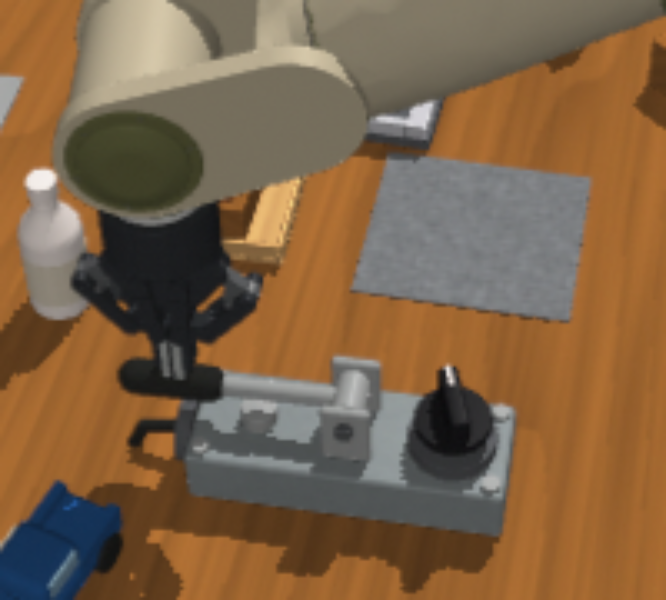

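Request:
play_rows:
  increments:
    - {"x": 0, "y": 0, "z": 2, "spin": 0}
    - {"x": 0, "y": 0, "z": 4, "spin": 0}
    - {"x": 0, "y": 0, "z": 4, "spin": 0}
    - {"x": 0, "y": 0, "z": 4, "spin": 0}

```text
clock: 26.87
tcp_pos: [639.5, 250.2, 105.0]
eef_rot: [0.003, 0.691, 0.723, 0.003]
ft_force: [2.9, -0.2, 14.7]
opening: 0.2
```

Request:
play_rows:
  increments:
    - {"x": 0, "y": 0, "z": -25, "spin": 0}
    - {"x": 0, "y": 0, "z": -50, "spin": 0}
    - {"x": 0, "y": 0, "z": -75, "spin": 0}
    - {"x": 0, "y": 0, "z": -100, "spin": 0}
    - {"x": 0, "y": 0, "z": -105, "spin": 0}
    - {"x": 0, "y": 0, "z": -105, "spin": 0}
    - {"x": 0, "y": 0, "z": -105, "spin": 0}
    - {"x": 0, "y": 0, "z": -105, "spin": 0}

```text
clock: 27.53
tcp_pos: [637.1, 249.8, 204.0]
eef_rot: [-0.001, 0.691, 0.723, -0.001]
ft_force: [0.2, -0.7, 0.0]
opening: 0.3
```

Run:
```python
from h import *
go((637.5,249.4,107,1.616))
C,a=snap('side','s5')
cv2.imwrite('pics/s5c.png',cv2.resize(a[170:400,200:400],(522,600)))
```

```text
t 27.53 tcp [637.1 249.8 204. ] psi 1.616 open 0.3 F [ 0.2 -0.7  0. ]
 -> (637.5, 249.4, 107, 1.616) x -0.4 y 0.6 z 97.0 spin -0.000 rows 2.3
```

View pics/s5c.png

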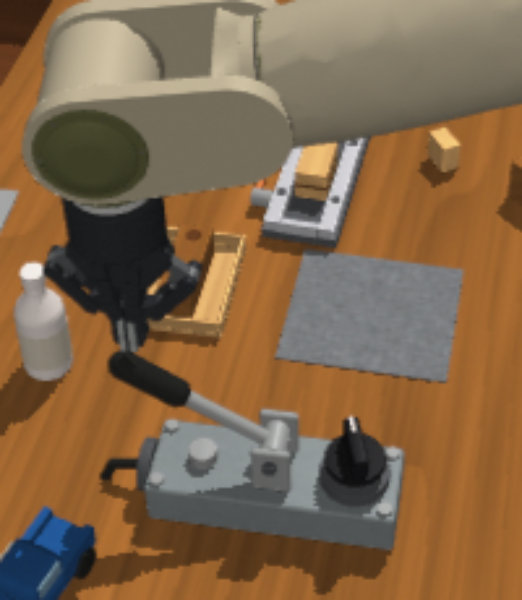

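Run:
```python
from h import *
C,a=snap('top','t3')
cv2.imwrite('pics/t3c.png',cv2.resize(a[180:330,190:450],(780,450),interpolation=cv2.INTER_CUBIC))
```

```text
(no output)
```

View pics/t3c.png

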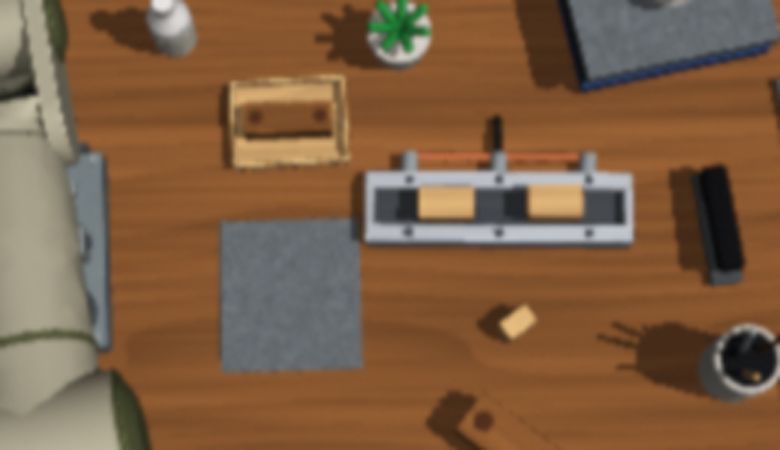

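Both blanks still seated, spacer in the tray. Stroke two and three.

Request:
play_rows:
  increments:
    - {"x": 0, "y": 0, "z": 25, "spin": 0}
    - {"x": 0, "y": 0, "z": 45, "spin": 0}
    - {"x": 0, "y": 0, "z": 65, "spin": 0}
    - {"x": 0, "y": 0, "z": 85, "spin": 0}
    - {"x": 0, "y": 0, "z": 98, "spin": 0}
    - {"x": 0, "y": 0, "z": 104, "spin": 0}
    - {"x": 0, "y": 0, "z": 105, "spin": 0}
    - {"x": 0, "y": 0, "z": 105, "spin": 0}

```text
clock: 28.3
tcp_pos: [639.1, 249.9, 104.8]
eef_rot: [0.002, 0.691, 0.723, 0.002]
ft_force: [-7.0, -3.0, 25.4]
opening: 0.2
```

Request:
play_rows:
  increments:
    - {"x": 0, "y": 0, "z": 0, "spin": 0}
    - {"x": 0, "y": 0, "z": 0, "spin": 0}
    - {"x": 0, "y": 0, "z": 0, "spin": 0}

```text
clock: 28.55
tcp_pos: [639.1, 249.9, 104.8]
eef_rot: [0.002, 0.691, 0.723, 0.002]
ft_force: [-6.1, -2.2, 25.3]
opening: 0.1
```

Request:
play_rows:
  increments:
    - {"x": 0, "y": 0, "z": -25, "spin": 0}
    - {"x": 0, "y": 0, "z": -50, "spin": 0}
    - {"x": 0, "y": 0, "z": -75, "spin": 0}
    - {"x": 0, "y": 0, "z": -100, "spin": 0}
    - {"x": 0, "y": 0, "z": -105, "spin": 0}
    - {"x": 0, "y": 0, "z": -105, "spin": 0}
    - {"x": 0, "y": 0, "z": -105, "spin": 0}
    - {"x": 0, "y": 0, "z": -105, "spin": 0}

```text
clock: 29.22
tcp_pos: [637.3, 249.7, 203.5]
eef_rot: [-0.001, 0.691, 0.723, -0.001]
ft_force: [0.1, 0.0, -0.6]
opening: -0.1
```

Request:
play_rows:
  increments:
    - {"x": 0, "y": 0, "z": 25, "spin": 0}
    - {"x": 0, "y": 0, "z": 45, "spin": 0}
    - {"x": 0, "y": 0, "z": 65, "spin": 0}
    - {"x": 0, "y": 0, "z": 85, "spin": 0}
    - {"x": 0, "y": 0, "z": 98, "spin": 0}
    - {"x": 0, "y": 0, "z": 104, "spin": 0}
    - {"x": 0, "y": 0, "z": 105, "spin": 0}
    - {"x": 0, "y": 0, "z": 105, "spin": 0}

```text
clock: 29.88
tcp_pos: [638.9, 249.9, 104.8]
eef_rot: [0.002, 0.691, 0.723, 0.002]
ft_force: [-6.8, -2.7, 29.5]
opening: 0.0
```

Request:
play_rows:
  increments:
    - {"x": 0, "y": 0, "z": 0, "spin": 0}
    - {"x": 0, "y": 0, "z": 0, "spin": 0}
    - {"x": 0, "y": 0, "z": 0, "spin": 0}

```text
clock: 30.13
tcp_pos: [638.9, 249.9, 104.8]
eef_rot: [0.002, 0.691, 0.723, 0.002]
ft_force: [-8.7, -3.5, 29.7]
opening: -0.0
```

Run:
```python
from h import *
go((637.5,249.4,107,1.616))
C,a=snap('side','s6')
cv2.imwrite('pics/s6c.png',cv2.resize(a[170:400,200:400],(522,600)))
C,a=snap('top','t4')
cv2.imwrite('pics/t4c.png',cv2.resize(a[180:330,190:450],(780,450),interpolation=cv2.INTER_CUBIC))
```

```text
t 30.13 tcp [638.9 249.9 104.8] psi 1.616 open -0.0 F [-8.7 -3.5 29.7]
 -> (637.5, 249.4, 107, 1.616) x -0.4 y -1.4 z -2.2 spin -0.000 rows 0.1
```

View pics/s6c.png

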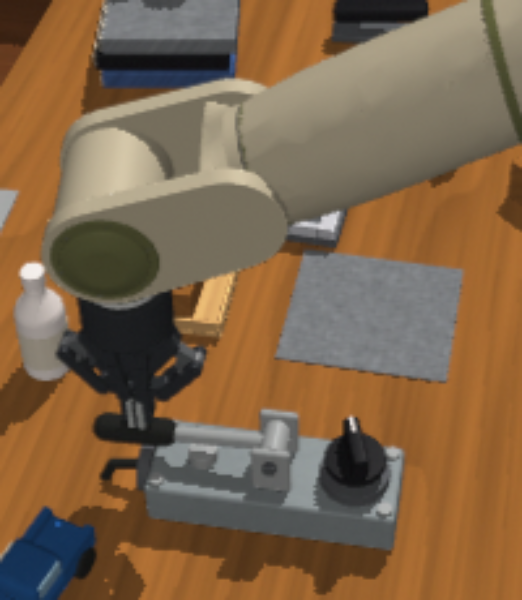

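View pics/t4c.png

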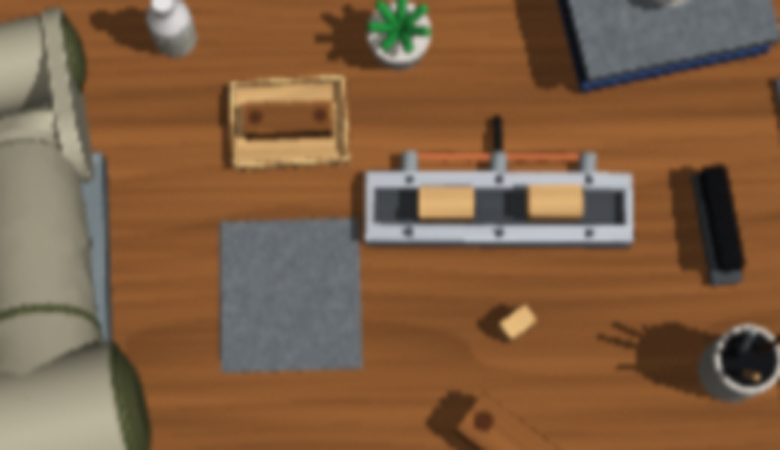

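Request:
play_rows:
  increments:
    - {"x": 0, "y": 0, "z": -25, "spin": 0}
    - {"x": 0, "y": 0, "z": -50, "spin": 0}
    - {"x": 0, "y": 0, "z": -75, "spin": 0}
    - {"x": 0, "y": 0, "z": -100, "spin": 0}
    - {"x": 0, "y": 0, "z": -115, "spin": 0}
    - {"x": 0, "y": 0, "z": -115, "spin": 0}
    - {"x": 0, "y": 0, "z": -115, "spin": 0}
    - {"x": 0, "y": 0, "z": -115, "spin": 0}

```text
clock: 30.9
tcp_pos: [637.3, 249.8, 213.2]
eef_rot: [-0.001, 0.691, 0.723, -0.002]
ft_force: [0.0, 0.1, -0.1]
opening: 0.1
```

Run:
```python
from h import *
go((449.5,242,160,1.948))
C,a=snap('side','s7')
cv2.imwrite('pics/s7c.png',cv2.resize(a[170:400,200:400],(522,600)))
```

```text
t 30.90 tcp [637.3 249.8 213.2] psi 1.616 open 0.1 F [ 0.   0.1 -0.1]
 -> (449.5, 242, 160, 1.948) x 0.7 y -187.7 z 53.9 spin -0.332 rows 4.7
```

View pics/s7c.png

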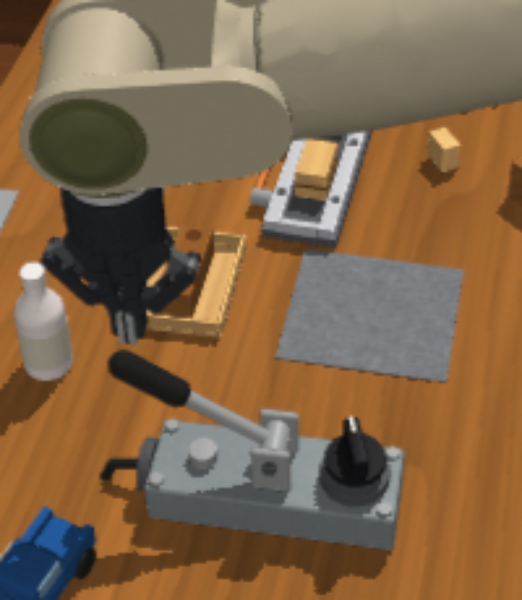

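Request:
play_rows:
  fingers: 0.6
  increments:
    - {"x": 0.5, "y": -188, "z": 0, "spin": -0.332}
    - {"x": 0.5, "y": -188, "z": 0, "spin": -0.332}
    - {"x": 0.5, "y": -188, "z": 0, "spin": -0.332}
    - {"x": 0.5, "y": -188, "z": 0, "spin": -0.332}
    - {"x": 0.5, "y": -188, "z": 20, "spin": -0.332}
    - {"x": 0.5, "y": -188, "z": 54, "spin": -0.332}
    - {"x": 0.5, "y": -188, "z": 54, "spin": -0.332}
    - {"x": 0.5, "y": -188, "z": 54, "spin": -0.332}

```text
clock: 31.62
tcp_pos: [449.5, 241.7, 160.7]
eef_rot: [-0.001, 0.562, 0.827, -0.001]
ft_force: [0.4, 0.7, 0.5]
opening: 51.4
```

Run:
```python
from h import *
go((449.5,242,97,1.948))
C,a=snap('wrist','w22')
go((449.5,242,97,1.948))
```

```text
t 31.62 tcp [449.5 241.7 160.7] psi 1.948 open 51.4 F [0.4 0.7 0.5]
 -> (449.5, 242, 97, 1.948) x 0.3 y 0.4 z 63.7 spin -0.000 rows 1.5
t 31.67 tcp [450.6 241.9 162. ] psi 1.948 open 51.2 F [-0.6 -1.   0.1]
 -> (449.5, 242, 97, 1.948) x 0.5 y -0.9 z 65.0 spin -0.000 rows 1.6
```

View pics/w22.png

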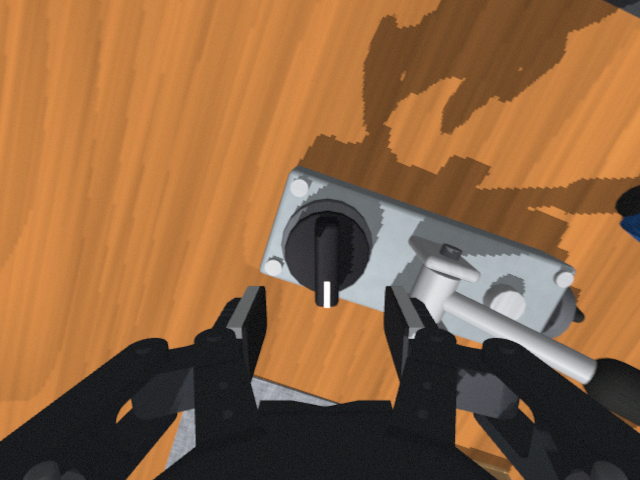

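Request:
play_rows:
  increments:
    - {"x": 0, "y": 0, "z": 30, "spin": 0}
    - {"x": 0, "y": 0, "z": 52, "spin": 0}
    - {"x": 0, "y": 0, "z": 62, "spin": 0}
    - {"x": 0, "y": 0, "z": 64, "spin": 0}
    - {"x": 0, "y": 0, "z": 64, "spin": 0}
    - {"x": 0, "y": 0, "z": 64, "spin": 0}

```text
clock: 32.17
tcp_pos: [451.0, 242.1, 99.1]
eef_rot: [0.001, 0.562, 0.827, 0.001]
ft_force: [-0.5, 0.0, 0.6]
opening: 51.3
```

Run:
```python
from h import *
go((449.5,242,97,1.948))
```

```text
t 32.17 tcp [451.  242.1  99.1] psi 1.948 open 51.3 F [-0.5  0.   0.6]
 -> (449.5, 242, 97, 1.948) x 0.4 y -1.5 z 2.1 spin -0.000 rows 0.1
```

Request:
play_rows:
  fingers: 0
  increments:
    - {"x": 0, "y": -1.3, "z": 2, "spin": 0}
    - {"x": 0, "y": -1.3, "z": 2, "spin": 0}
    - {"x": 0, "y": -1.3, "z": 2, "spin": 0}
    - {"x": 0, "y": -1.3, "z": 2, "spin": 0}
    - {"x": 0, "y": -1.3, "z": 2, "spin": 0}
    - {"x": 0, "y": -1.3, "z": 2, "spin": 0}
    - {"x": 0, "y": -1.3, "z": 2, "spin": 0}
    - {"x": 0, "y": -1.3, "z": 2, "spin": 0}

```text
clock: 32.83
tcp_pos: [449.5, 241.6, 96.1]
eef_rot: [0.001, 0.562, 0.827, 0.001]
ft_force: [3.6, 1.7, 4.6]
opening: 12.6
```

Request:
play_rows:
  increments:
    - {"x": 0, "y": 0, "z": 3, "spin": 0}
    - {"x": 0, "y": 0, "z": 6, "spin": 0}
    - {"x": 0, "y": 0, "z": 8.2, "spin": 0}
    - {"x": 0, "y": 0, "z": 8.2, "spin": 0}
    - {"x": 0, "y": 0, "z": 8.2, "spin": 0}
    - {"x": 0, "y": 0, "z": 8.2, "spin": 0}

```text
clock: 33.33
tcp_pos: [449.5, 241.6, 88.0]
eef_rot: [0.001, 0.562, 0.827, 0.001]
ft_force: [3.7, 2.0, 8.4]
opening: 12.2
```

Request:
play_rows:
  increments:
    - {"x": 0, "y": 0, "z": 0, "spin": -0.06}
    - {"x": 0, "y": 0, "z": 0, "spin": -0.16}
    - {"x": 0, "y": 0, "z": 0, "spin": -0.26}
    - {"x": 0, "y": 0, "z": 0, "spin": -0.36}
    - {"x": 0, "y": 0, "z": 0, "spin": -0.46}
    - {"x": 0, "y": 0, "z": 0, "spin": -0.56}
    - {"x": 0, "y": 0, "z": 0, "spin": -0.62}
    - {"x": 0, "y": 0, "z": 0, "spin": -0.62}

```text
clock: 34.0
tcp_pos: [449.6, 241.7, 88.1]
eef_rot: [0.001, 0.281, 0.96, 0.001]
ft_force: [3.4, 1.8, 8.3]
opening: 13.0
```

Request:
play_rows:
  increments:
    - {"x": 0, "y": 0, "z": 0, "spin": -0.1}
    - {"x": 0, "y": 0, "z": 0, "spin": -0.2}
    - {"x": 0, "y": 0, "z": 0, "spin": -0.3}
    - {"x": 0, "y": 0, "z": 0, "spin": -0.4}
    - {"x": 0, "y": 0, "z": 0, "spin": -0.5}
    - {"x": 0, "y": 0, "z": 0, "spin": -0.57}
    - {"x": 0, "y": 0, "z": 0, "spin": -0.57}
    - {"x": 0, "y": 0, "z": 0, "spin": -0.57}

```text
clock: 34.67
tcp_pos: [449.7, 241.8, 88.2]
eef_rot: [0.001, 0.002, 1.0, 0.0]
ft_force: [5.2, 3.5, 8.5]
opening: 12.4
```

Run:
```python
from h import *
go((449.5,242,97,np.pi));print(state()['ft_torque'])
```

```text
t 34.67 tcp [449.7 241.8  88.2] psi 3.138 open 12.4 F [5.2 3.5 8.5]
 -> (449.5, 242, 97, 3.141592653589793) x 0.2 y 0.2 z -8.8 spin -0.003 rows 0.2
[ 0.47830954 -0.63072829  0.09061079]
```

Request:
play_rows:
  increments:
    - {"x": 0, "y": 0, "z": -4, "spin": 0}
    - {"x": 0, "y": 0, "z": -8.5, "spin": 0}
    - {"x": 0, "y": 0, "z": -8.5, "spin": 0}
    - {"x": 0, "y": 0, "z": -8.5, "spin": 0}
    - {"x": 0, "y": 0, "z": -8.5, "spin": 0}

```text
clock: 35.08
tcp_pos: [449.6, 241.7, 96.2]
eef_rot: [0.001, 0.002, 1.0, 0.0]
ft_force: [5.9, 3.3, 4.1]
opening: 12.5
```

Request:
play_rows:
  fingers: 0.6
  increments:
    - {"x": 0, "y": 0, "z": 0, "spin": 0}
    - {"x": 0, "y": 0, "z": 0, "spin": 0}
    - {"x": 0, "y": 0, "z": 0, "spin": 0}
    - {"x": 0, "y": 0, "z": 0, "spin": 0}
    - {"x": 0, "y": 0, "z": 0, "spin": 0}

```text
clock: 35.5
tcp_pos: [448.4, 241.3, 95.7]
eef_rot: [-0.001, 0.002, 1.0, -0.0]
ft_force: [0.7, -0.6, 0.2]
opening: 50.6
```

Request:
play_rows:
  fingers: 1
  increments:
    - {"x": 0, "y": 0, "z": -30, "spin": 0}
    - {"x": 0, "y": 0, "z": -70, "spin": 0}
    - {"x": 0, "y": 0, "z": -100, "spin": 0}
    - {"x": 0, "y": 0, "z": -100, "spin": 0}
    - {"x": 0, "y": 0, "z": -100, "spin": 0}

```text
clock: 35.92
tcp_pos: [449.1, 241.5, 197.1]
eef_rot: [0.001, 0.002, 1.0, 0.0]
ft_force: [-0.9, -0.5, -0.8]
opening: 85.5
```

Run:
```python
from h import *
C,a=snap('wrist','w23')
go((525,-230,200,1.551))
```

```text
t 35.97 tcp [448.5 241.3 195.6] psi 3.138 open 85.3 F [-0.4 -1.1 -0.3]
 -> (525, -230, 200, 1.551) x -78.3 y -471.0 z -4.3 spin 1.587 rows 12.7
```

View pics/w23.png

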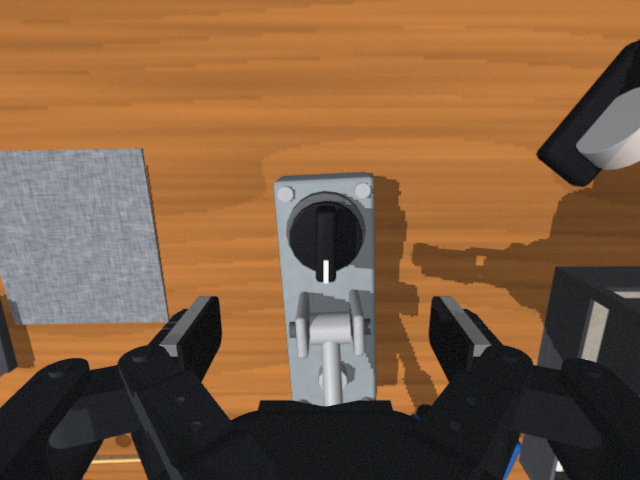

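Request:
play_rows:
  increments:
    - {"x": -117, "y": -412, "z": 0, "spin": 1.587}
    - {"x": -117, "y": -412, "z": 0, "spin": 1.587}
    - {"x": -117, "y": -412, "z": 0, "spin": 1.587}
    - {"x": -117, "y": -412, "z": 0, "spin": 1.587}
    - {"x": -117, "y": -412, "z": 0, "spin": 1.587}
    - {"x": -117, "y": -412, "z": 0, "spin": 1.587}
    - {"x": -117, "y": -412, "z": 0, "spin": 1.587}
    - {"x": -117, "y": -412, "z": 0, "spin": 1.587}

```text
clock: 36.63
tcp_pos: [538.1, -81.5, 194.2]
eef_rot: [-0.002, 0.484, 0.875, -0.0]
ft_force: [1.1, 0.7, 0.5]
opening: 85.3
```

Run:
```python
from h import *
go((566.7,-171,160,1.551))
```

```text
t 36.63 tcp [538.1 -81.5 194.2] psi 2.131 open 85.3 F [1.1 0.7 0.5]
 -> (566.7, -171, 160, 1.551) x -91.1 y -23.3 z 34.0 spin 0.580 rows 4.6
```

Request:
play_rows:
  increments:
    - {"x": -91, "y": -23, "z": 34, "spin": 0.58}
    - {"x": -91, "y": -23, "z": 34, "spin": 0.58}
    - {"x": -91, "y": -23, "z": 34, "spin": 0.58}
    - {"x": -91, "y": -23, "z": 34, "spin": 0.58}
    - {"x": -91, "y": -23, "z": 34, "spin": 0.58}
    - {"x": -91, "y": -23, "z": 34, "spin": 0.58}
    - {"x": -91, "y": -23, "z": 34, "spin": 0.58}

```text
clock: 37.22
tcp_pos: [567.6, -168.4, 160.6]
eef_rot: [-0.001, 0.711, 0.703, -0.0]
ft_force: [-0.8, -0.6, 0.1]
opening: 85.5
```

Run:
```python
from h import *
C,a=snap('wrist','w24')
go((566.7,-171,50,1.551))
C,a=snap('top','t5')
cv2.imwrite('pics/t5c.png',cv2.resize(a[180:330,190:450],(780,450),interpolation=cv2.INTER_CUBIC))
```

```text
t 37.27 tcp [ 567.8 -168.3  161. ] psi 1.561 open 85.2 F [0.1 0.7 1. ]
 -> (566.7, -171, 50, 1.551) x -2.8 y -0.8 z 111.0 spin 0.010 rows 2.7
```

View pics/w24.png

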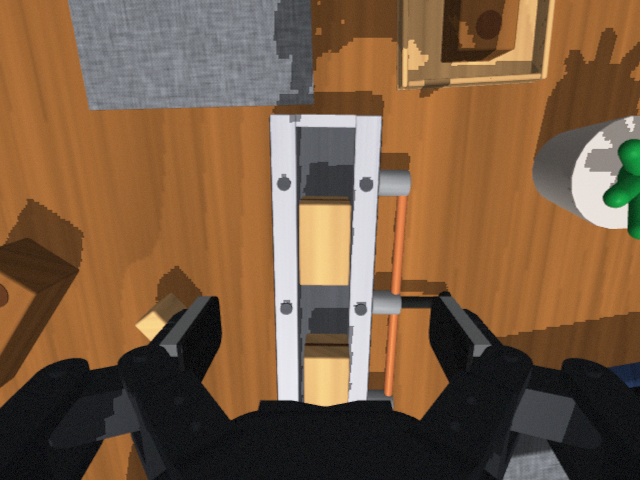

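View pics/t5c.png

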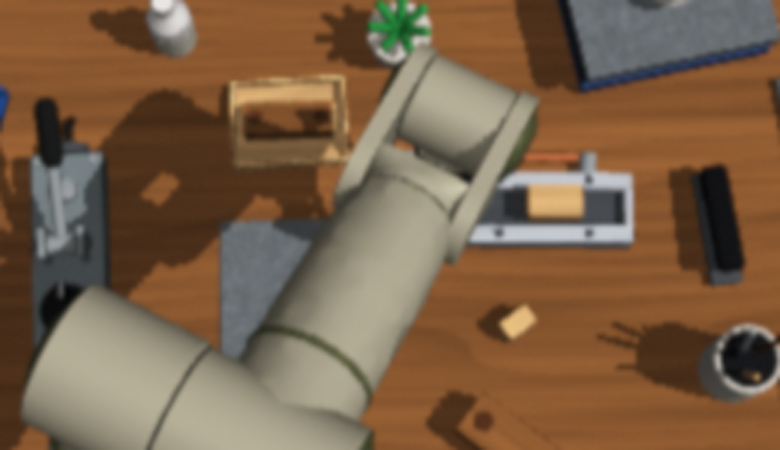

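Run:
```python
from h import *
quad(lc('w24'),[(300,203),(350,201),(350.5,284),(301,285)],48)
```

```text
c [ 567.7 -170.4] len 60.4 wid 34.9 dir 1.570
```

Request:
play_rows:
  increments:
    - {"x": -2.5, "y": 0, "z": 35, "spin": 0.008}
    - {"x": -2.5, "y": 0, "z": 75, "spin": 0.008}
    - {"x": -2.5, "y": 0, "z": 103, "spin": 0.008}
    - {"x": -2.5, "y": 0, "z": 109, "spin": 0.008}
    - {"x": -2.5, "y": 0, "z": 109, "spin": 0.008}
    - {"x": -2.5, "y": 0, "z": 109, "spin": 0.008}

```text
clock: 37.82
tcp_pos: [568.9, -171.4, 54.5]
eef_rot: [0.001, 0.714, 0.7, 0.0]
ft_force: [-0.9, -0.4, -0.1]
opening: 85.1
```

Run:
```python
from h import *
go((566.7,-171,49.5,1.551))
```

```text
t 37.82 tcp [ 568.9 -171.4   54.5] psi 1.551 open 85.1 F [-0.9 -0.4 -0.1]
 -> (566.7, -171, 49.5, 1.551) x 0.4 y -2.2 z 5.0 spin -0.000 rows 0.1
```

Request:
play_rows:
  increments:
    - {"x": 0, "y": -1.7, "z": 4.5, "spin": 0}
    - {"x": 0, "y": -1.7, "z": 4.5, "spin": 0}
    - {"x": 0, "y": -1.7, "z": 4.5, "spin": 0}

```text
clock: 38.07
tcp_pos: [566.7, -171.3, 49.5]
eef_rot: [0.001, 0.714, 0.7, 0.0]
ft_force: [-0.4, 0.1, 0.5]
opening: 85.2
```

Request:
play_rows:
  fingers: 0
  increments:
    - {"x": 0, "y": 0, "z": 0, "spin": 0}
    - {"x": 0, "y": 0, "z": 0, "spin": 0}
    - {"x": 0, "y": 0, "z": 0, "spin": 0}
    - {"x": 0, "y": 0, "z": 0, "spin": 0}
    - {"x": 0, "y": 0, "z": 0, "spin": 0}
    - {"x": 0, "y": 0, "z": 0, "spin": 0}
    - {"x": 0, "y": 0, "z": 0, "spin": 0}

```text
clock: 38.65
tcp_pos: [566.7, -171.3, 49.0]
eef_rot: [0.0, 0.714, 0.7, 0.0]
ft_force: [-0.1, -0.2, 4.4]
opening: 34.9
```

Request:
play_rows:
  increments:
    - {"x": 0, "y": 0, "z": -25, "spin": 0}
    - {"x": 0, "y": 0, "z": -60, "spin": 0}
    - {"x": 0, "y": 0, "z": -80, "spin": 0}
    - {"x": 0, "y": 0, "z": -80, "spin": 0}
    - {"x": 0, "y": 0, "z": -80, "spin": 0}

```text
clock: 39.07
tcp_pos: [566.5, -171.2, 128.9]
eef_rot: [0.001, 0.714, 0.7, 0.0]
ft_force: [-0.7, 0.1, -2.0]
opening: 34.9
```

Run:
```python
from h import *
go((515,5,125,1.603),(435,5,125,1.603))
```

```text
t 39.07 tcp [ 566.5 -171.2  128.9] psi 1.550 open 34.9 F [-0.7  0.1 -2. ]
 -> (515, 5, 125, 1.603) x 175.1 y -55.2 z 3.7 spin -0.053 rows 4.4
 -> (435, 5, 125, 1.603) x 173.4 y -135.2 z 3.7 spin -0.053 rows 5.3
```

Request:
play_rows:
  increments:
    - {"x": 173.5, "y": -138, "z": 0, "spin": -0.053}
    - {"x": 173.5, "y": -138, "z": 0, "spin": -0.053}
    - {"x": 173.5, "y": -138, "z": 0, "spin": -0.053}
    - {"x": 173.5, "y": -138, "z": 0, "spin": -0.053}
    - {"x": 173.5, "y": -138, "z": 0, "spin": -0.053}
    - {"x": 173.5, "y": -138, "z": 0, "spin": -0.053}
    - {"x": 173.5, "y": -138, "z": 30, "spin": -0.053}
    - {"x": 173.5, "y": -138, "z": 60, "spin": -0.053}

```text
clock: 39.73
tcp_pos: [431.9, 5.9, 67.9]
eef_rot: [0.001, 0.695, 0.719, 0.001]
ft_force: [0.5, -0.4, -0.9]
opening: 34.8
```

Run:
```python
from h import *
go((432,4,39,1.603))
snap('wrist','w25')
go((432,4,39,1.603))
```

```text
t 39.73 tcp [431.9   5.9  67.9] psi 1.604 open 34.8 F [ 0.5 -0.4 -0.9]
 -> (432, 4, 39, 1.603) x -1.9 y -0.0 z 28.9 spin 0.001 rows 0.7
t 39.78 tcp [428.9   6.2  62.5] psi 1.603 open 34.4 F [-4.8  0.7 -6.8]
 -> (432, 4, 39, 1.603) x -2.4 y 3.3 z 23.5 spin 0.000 rows 0.6
```

View pics/w25.png

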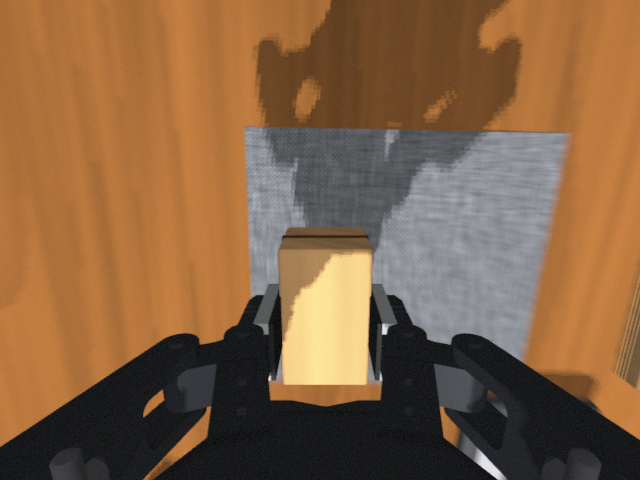

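Request:
play_rows:
  increments:
    - {"x": -2, "y": 1, "z": 8, "spin": 0}
    - {"x": -2, "y": 1, "z": 16, "spin": 0}
    - {"x": -2, "y": 1, "z": 20, "spin": 0}
    - {"x": -2, "y": 1, "z": 20, "spin": 0}
    - {"x": -2, "y": 1, "z": 20, "spin": 0}

```text
clock: 40.2
tcp_pos: [433.5, 3.1, 49.0]
eef_rot: [0.0, 0.696, 0.718, 0.0]
ft_force: [0.1, -0.8, -0.7]
opening: 34.6
```

Run:
```python
from h import *
go((432,4,37.5,1.603))
```

```text
t 40.20 tcp [433.5   3.1  49. ] psi 1.603 open 34.6 F [ 0.1 -0.8 -0.7]
 -> (432, 4, 37.5, 1.603) x 1.0 y -1.5 z 11.5 spin -0.000 rows 0.3
```

Request:
play_rows:
  increments:
    - {"x": 0, "y": 0, "z": 7, "spin": 0}
    - {"x": 0, "y": 0, "z": 11, "spin": 0}
    - {"x": 0, "y": 0, "z": 11.5, "spin": 0}
    - {"x": 0, "y": 0, "z": 11.5, "spin": 0}

```text
clock: 40.53
tcp_pos: [433.3, 3.2, 37.0]
eef_rot: [0.0, 0.696, 0.718, 0.0]
ft_force: [0.2, -0.5, -0.6]
opening: 34.8
```

Request:
play_rows:
  fingers: 0.7
  increments:
    - {"x": 0, "y": 0, "z": 0, "spin": 0}
    - {"x": 0, "y": 0, "z": 0, "spin": 0}
    - {"x": 0, "y": 0, "z": 0, "spin": 0}
    - {"x": 0, "y": 0, "z": 0, "spin": 0}
    - {"x": 0, "y": 0, "z": -30, "spin": 0}
    - {"x": 0, "y": 0, "z": -70, "spin": 0}
    - {"x": 0, "y": 0, "z": -105, "spin": 0}
    - {"x": 0, "y": 0, "z": -105, "spin": 0}

```text
clock: 41.2
tcp_pos: [435.7, 2.7, 147.7]
eef_rot: [0.005, 0.696, 0.718, 0.003]
ft_force: [1.6, -0.2, 0.9]
opening: 59.8
```

Run:
```python
from h import *
snap('wrist','w26')
go((564.3,-290.5,145,1.551))
```

```text
t 41.25 tcp [434.6   2.9 144.8] psi 1.603 open 59.6 F [ 0.9  0.  -0.9]
 -> (564.3, -290.5, 145, 1.551) x -297.4 y 120.2 z 1.2 spin 0.052 rows 7.7
```

View pics/w26.png

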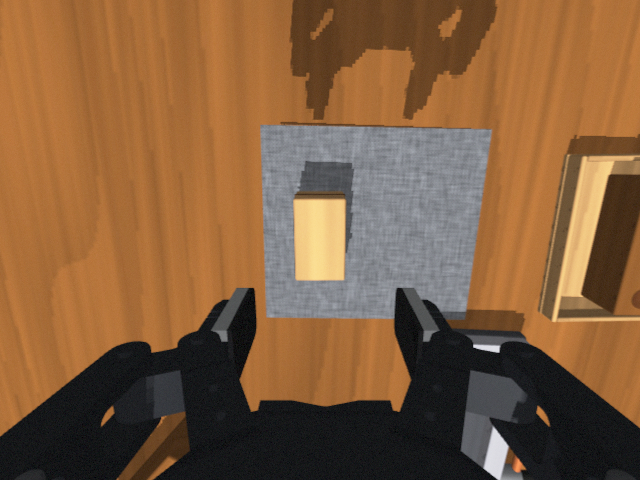

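Blank laid flat on the mat at (320,237). Now the other.

Request:
play_rows:
  fingers: 1
  increments:
    - {"x": -297, "y": 120, "z": 0, "spin": 0.052}
    - {"x": -297, "y": 120, "z": 0, "spin": 0.052}
    - {"x": -297, "y": 120, "z": 0, "spin": 0.052}
    - {"x": -297, "y": 120, "z": 0, "spin": 0.052}
    - {"x": -297, "y": 120, "z": 0, "spin": 0.052}
    - {"x": -297, "y": 120, "z": 0, "spin": 0.052}
    - {"x": -297, "y": 120, "z": 0, "spin": 0.052}
    - {"x": -297, "y": 120, "z": 0, "spin": 0.052}

```text
clock: 41.92
tcp_pos: [562.7, -292.8, 140.1]
eef_rot: [-0.001, 0.715, 0.699, -0.0]
ft_force: [-0.5, 0.3, 0.3]
opening: 85.3
```

Request:
play_rows:
  increments:
    - {"x": 0, "y": 0, "z": 0, "spin": 0}
    - {"x": 0, "y": 0, "z": 0, "spin": 0}

```text
clock: 42.08
tcp_pos: [562.1, -290.4, 139.8]
eef_rot: [-0.001, 0.715, 0.699, -0.0]
ft_force: [-0.6, 1.2, 0.3]
opening: 85.2
```

Run:
```python
from h import *
snap('wrist','w27')
go((564.3,-290.5,50,1.551))
```

```text
t 42.13 tcp [ 562.  -289.3  140.3] psi 1.550 open 85.3 F [-0.3 -0.2  0.3]
 -> (564.3, -290.5, 50, 1.551) x -1.3 y 2.5 z 90.3 spin -0.001 rows 2.2
```

View pics/w27.png

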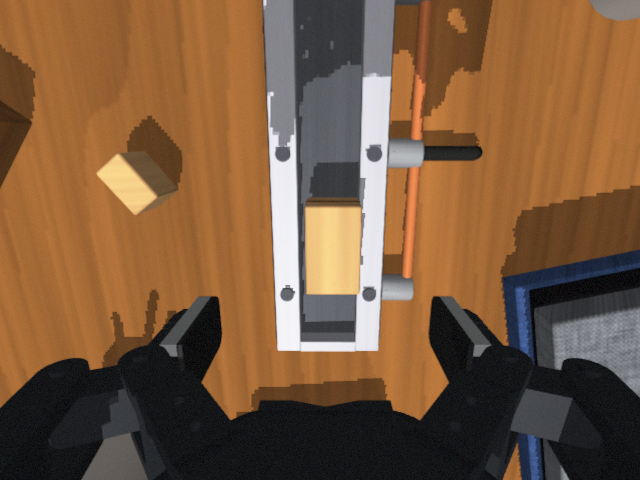

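Request:
play_rows:
  increments:
    - {"x": -1, "y": 2.5, "z": 35, "spin": 0}
    - {"x": -1, "y": 2.5, "z": 70, "spin": 0}
    - {"x": -1, "y": 2.5, "z": 84, "spin": 0}
    - {"x": -1, "y": 2.5, "z": 86, "spin": 0}
    - {"x": -1, "y": 2.5, "z": 86, "spin": 0}
    - {"x": -1, "y": 2.5, "z": 86, "spin": 0}

```text
clock: 42.63
tcp_pos: [565.6, -290.6, 57.5]
eef_rot: [0.001, 0.714, 0.7, 0.0]
ft_force: [0.5, 0.2, 0.8]
opening: 85.4
```

Run:
```python
from h import *
quad(lc('w27'),[(305,204),(361,203),(359,293),(307,293.5)],48)
go((564.3,-290.5,49,1.551))
```

```text
c [ 567.  -289.9] len 60.4 wid 34.7 dir 1.556
t 42.63 tcp [ 565.6 -290.6   57.5] psi 1.551 open 85.4 F [0.5 0.2 0.8]
 -> (564.3, -290.5, 49, 1.551) x 0.0 y -1.3 z 8.5 spin 0.000 rows 0.2
```

Request:
play_rows:
  increments:
    - {"x": 0, "y": 0, "z": 8, "spin": 0}
    - {"x": 0, "y": 0, "z": 8, "spin": 0}
    - {"x": 0, "y": 0, "z": 8, "spin": 0}

```text
clock: 42.88
tcp_pos: [565.1, -290.7, 48.3]
eef_rot: [0.0, 0.714, 0.7, 0.0]
ft_force: [0.3, 0.3, 0.0]
opening: 85.6
```

Request:
play_rows:
  fingers: 0
  increments:
    - {"x": 0, "y": 0, "z": 0, "spin": 0}
    - {"x": 0, "y": 0, "z": 0, "spin": 0}
    - {"x": 0, "y": 0, "z": 0, "spin": 0}
    - {"x": 0, "y": 0, "z": 0, "spin": 0}
    - {"x": 0, "y": 0, "z": 0, "spin": 0}
    - {"x": 0, "y": 0, "z": 0, "spin": 0}
    - {"x": 0, "y": 0, "z": 0, "spin": 0}

```text
clock: 43.47
tcp_pos: [565.3, -291.0, 48.5]
eef_rot: [0.001, 0.714, 0.7, 0.0]
ft_force: [-0.1, -0.0, 4.0]
opening: 34.5
```

Request:
play_rows:
  increments:
    - {"x": 0, "y": 0, "z": -25, "spin": 0}
    - {"x": 0, "y": 0, "z": -60, "spin": 0}
    - {"x": 0, "y": 0, "z": -80, "spin": 0}
    - {"x": 0, "y": 0, "z": -80, "spin": 0}
    - {"x": 0, "y": 0, "z": -80, "spin": 0}

```text
clock: 43.88
tcp_pos: [565.2, -290.9, 128.5]
eef_rot: [0.001, 0.714, 0.7, 0.0]
ft_force: [0.1, -0.1, -0.7]
opening: 34.4
```

Run:
```python
from h import *
go((518,4,125,1.603))
```

```text
t 43.88 tcp [ 565.2 -290.9  128.5] psi 1.551 open 34.4 F [ 0.1 -0.1 -0.7]
 -> (518, 4, 125, 1.603) x 293.9 y -53.1 z 3.2 spin -0.052 rows 7.2
```

Request:
play_rows:
  increments:
    - {"x": 294, "y": -53, "z": 0, "spin": -0.052}
    - {"x": 294, "y": -53, "z": 0, "spin": -0.052}
    - {"x": 294, "y": -53, "z": 0, "spin": -0.052}
    - {"x": 294, "y": -53, "z": 0, "spin": -0.052}
    - {"x": 294, "y": -53, "z": 0, "spin": -0.052}
    - {"x": 294, "y": -53, "z": 0, "spin": -0.052}
    - {"x": 294, "y": -53, "z": 0, "spin": -0.052}
    - {"x": 294, "y": -53, "z": 0, "spin": -0.052}

```text
clock: 44.55
tcp_pos: [515.5, 9.4, 126.4]
eef_rot: [-0.002, 0.694, 0.72, -0.001]
ft_force: [0.4, -0.2, -0.9]
opening: 34.8
```

Request:
play_rows:
  increments:
    - {"x": 0, "y": 0, "z": 30, "spin": 0}
    - {"x": 0, "y": 0, "z": 60, "spin": 0}
    - {"x": 0, "y": 0, "z": 65, "spin": 0}
    - {"x": 0, "y": 0, "z": 65, "spin": 0}
    - {"x": 0, "y": 0, "z": 65, "spin": 0}

```text
clock: 44.97
tcp_pos: [518.1, 3.9, 63.3]
eef_rot: [-0.0, 0.696, 0.718, -0.0]
ft_force: [1.3, -0.3, 0.7]
opening: 34.8
```

Run:
```python
from h import *
go((518,4,36.7,1.603))
snap('wrist','w28')
go((518,4,36.7,1.603))
```

```text
t 44.97 tcp [518.1   3.9  63.3] psi 1.602 open 34.8 F [ 1.3 -0.3  0.7]
 -> (518, 4, 36.7, 1.603) x 0.1 y -0.1 z 26.6 spin -0.001 rows 0.6
t 45.02 tcp [518.6   3.8  64. ] psi 1.602 open 34.6 F [ 0.3 -0.2 -0.5]
 -> (518, 4, 36.7, 1.603) x 0.2 y -0.6 z 27.3 spin -0.001 rows 0.7
```

View pics/w28.png

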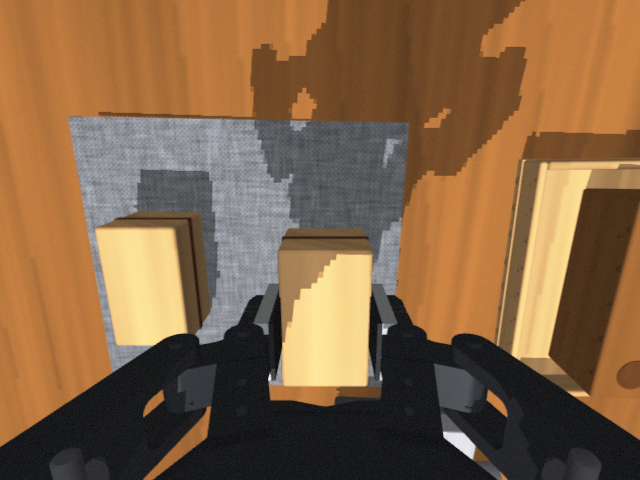

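Request:
play_rows:
  increments:
    - {"x": 0, "y": 0, "z": 10, "spin": 0}
    - {"x": 0, "y": 0, "z": 20, "spin": 0}
    - {"x": 0, "y": 0, "z": 26, "spin": 0}
    - {"x": 0, "y": 0, "z": 26, "spin": 0}
    - {"x": 0, "y": 0, "z": 26, "spin": 0}

```text
clock: 45.43
tcp_pos: [517.9, 4.2, 36.7]
eef_rot: [-0.0, 0.696, 0.718, -0.0]
ft_force: [0.2, 1.0, -0.3]
opening: 34.8
```

Request:
play_rows:
  fingers: 0.7
  increments:
    - {"x": 0, "y": 0, "z": 0, "spin": 0}
    - {"x": 0, "y": 0, "z": 0, "spin": 0}
    - {"x": 0, "y": 0, "z": 0, "spin": 0}
    - {"x": 0, "y": 0, "z": 0, "spin": 0}
    - {"x": 0, "y": 0, "z": -30, "spin": 0}
    - {"x": 0, "y": 0, "z": -70, "spin": 0}
    - {"x": 0, "y": 0, "z": -110, "spin": 0}
    - {"x": 0, "y": 0, "z": -150, "spin": 0}

```text
clock: 46.1
tcp_pos: [517.5, 4.3, 188.8]
eef_rot: [-0.0, 0.696, 0.718, -0.0]
ft_force: [0.7, -0.7, 0.1]
opening: 59.8
```

Request:
play_rows:
  increments:
    - {"x": -150, "y": 0, "z": -40, "spin": 0}
    - {"x": -150, "y": 0, "z": -40, "spin": 0}
    - {"x": -150, "y": 0, "z": -40, "spin": 0}
    - {"x": -150, "y": 0, "z": -40, "spin": 0}
    - {"x": -150, "y": 0, "z": -40, "spin": 0}
    - {"x": -150, "y": 0, "z": -40, "spin": 0}

```text
clock: 46.6
tcp_pos: [522.6, -146.9, 227.1]
eef_rot: [0.0, 0.697, 0.717, 0.0]
ft_force: [0.2, 0.7, 0.3]
opening: 59.8
```

Run:
```python
from h import *
go((518,4,36.7,1.603))
snap('wrist','w29');snap('side','s8');snap('top','t8')
a=cv2.imread('pics/s8.png');cv2.imwrite('pics/s8c.png',cv2.resize(a[120:400,190:450],(557,600)))
```

```text
t 46.60 tcp [ 522.6 -146.9  227.1] psi 1.600 open 59.8 F [0.2 0.7 0.3]
 -> (518, 4, 36.7, 1.603) x 151.0 y -0.2 z 190.4 spin -0.003 rows 5.8
```

View pics/w29.png

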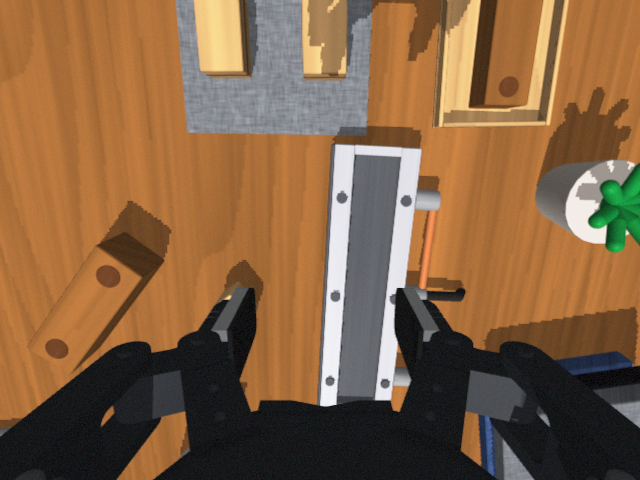

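View pics/s8c.png

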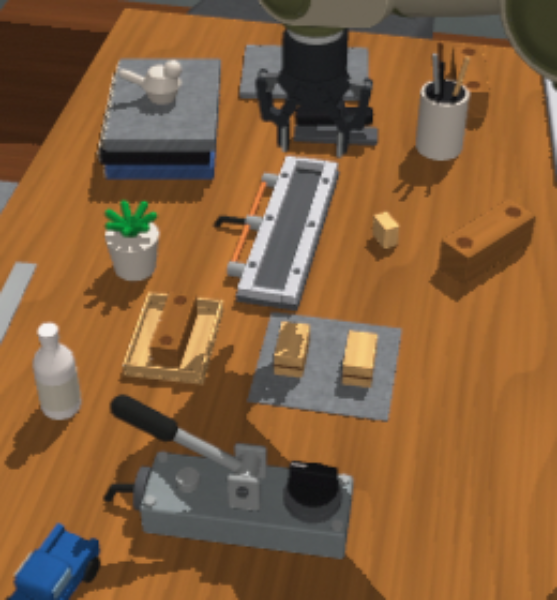

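View pics/t8.png

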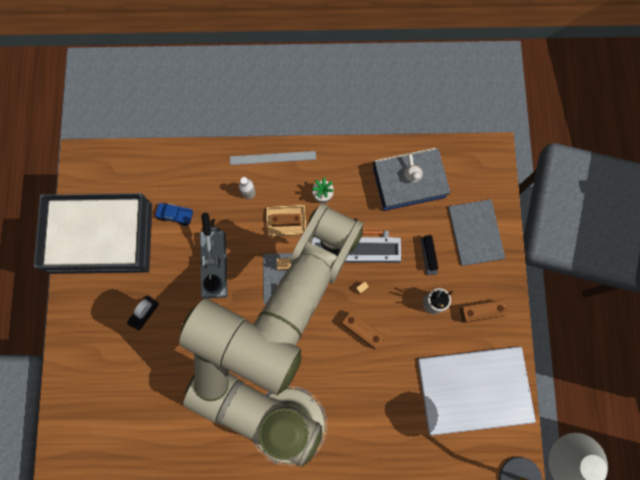

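Run:
```python
from h import *
C=lc('w29')
print(sign_off())
```

```text
the job is handed in; nothing more can be done
None
```

I did the whole sequence and handed the job in at 46.7 s of the 210 s allowed; sign-off gives no verdict.

- **Spacer:** it is in its rest tray. I chose the bar in the clamp over two longer look-alikes because it measured 100 mm.
- **Blanks:** two were there. I searched the desk for a third and found none. Both were seated in the trough, and the top view still showed them there before the second stroke and during the third.
- **Valve and strokes:** I closed the valve with a turn of about 1.21 rad, and afterwards it stood up in the closed notch. I gave the lever three full strokes to its stop at about 15, 25 and 30 N. Pictures showed it fully up after the first and third strokes; after the second I had only the arm lifted clear with no force on it. I then turned the valve back open.
- **Mat:** I laid both blanks flat on it about 43 mm either side of its centre.

The last pictures show:
- both blanks flat on the mat and the spacer in the tray
- the lever up and the knob in its open position
- the clamp empty, the bystanders looking undisturbed, and the gripper clear of everything

No check failed. The only disagreement was between the top and wrist cameras, which differed by about 4 mm on the clamp's position; I used the close wrist views. The joint values and final poses were judged from pictures and forces, not read directly.

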